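Pack the buffer bottles and pin the lid back on the transport case

ROBOT

A 6-joint arm with a two-finger parallel gripper is mounted at the origin on a cart in front of the work surface, level with it; the furniture and walls round the work are solid. World frame = base frame: x ahead of the robot, y to its left, z up, the work surface at z = 0. Lengths are in mm, angles in rad, forces in N, time in s.
With the tool pointing down it reaches from about 300 to 875 mm from the base axis. Payload 6.4 kg.
Tool frame: the origin (TCP) lies midway between the tips of the shut fingers; the grasp point (between the pads) lies 19 mm behind it; z points along the fingers, x is the direction in which the jaws open and shut, and the axes are right-handed (so a half turn about z gives the same grasp; the last joint's range is limited). The gripper opens to 85 mm and grips with 20 to 120 N. Pads are 22 mm wide; open, the fingers measure 114 mm over their backs; the gripper's body (76 mm by 85 mm) begins 54 mm behind the grasp point. The pads swing forward as they close: fully open they stand 13 mm farther back than shut.
Start: joints at [-1.342, 0.181, 1.607, -0, 1.354, -0.206], TCP at [242.224, -521.506, 231.288] pointing down, gripper open.
Joint ranges: [-2.99, 2.99], [-0.89, 2.07], [0.3, 2.58], [-1.14, 4.28], [0, 2.63], [-3.12, 3.12]. Speed limits (rad/s): [2.57, 2.57, 3.01, 3.14, 3.14, 3.14].

INTERFACE

Orientations are given as a rotation vector (axis times angle).
In Python, from rig import arm gives the robot as it stands.
- The arm moves only by the tool servo_tool, never from a script. Its argument "increments" is a list of rows, each an object with "linear": the shift along the tool's x, y, z in m, a list of three; "turn": the turn about the tool's z in rad; "claw": the closure, from 0 (fully open) to 1 (shut). In form: [{"linear": [x, y, z], "turn": turn, "claw": claw}, ...]. A call has exactly 8 rows; each row shifts and turns the pose as measured when the row begins, along the tool's axes as they then stand; what a row does not reach is not made up. A row lasts 1/12 s, in which the tool goes at most 41.7 mm and 7.16 degrees, less where a joint would pass 70% of its speed; a pose out of reach is approached as far as the arm can. A call is refused whole if a number of a shift passes 0.0417 or a number of a turn 0.125, either way. A call with a gripper value outside its range is refused whole. The fingers move at their own pace and stop on an object; "squeeze" is the grip in N (left out, the last holds). Time passes only in rows, so rows that do not move let the fingers close, or fill a call up. It gives the time, the measured TCP pose, the force and the opening at its end, in the units of the state.
- arm.get_state(): the state, without advancing time (a new reading comes with each control period).
- arm.grab_frame(name): name is "scene" or "top" or "wrist"; returns a dict with "img" (420x560x3 uint8, red, green, blue), "fx", "fy", "cx", "cy" (pixels), "position" and "attitude" of the camera in the world. Camera axes: x right, y up, looking along -z (the intrinsics and any distortion apply to the point x, -y, -z); pixel columns grow to the right and rows downward; lengths in mm; the calibration is good to about 2 mm. A picture is of the moment at which its call begins. There is no depth.
- arm.job_done(): hands the job in, once; it reports no verdict.
Trained networks look in a picture, given as the dict that the camera call returned (one of the last four; its "shot" number tells which), for a name from the list of things; names that differ only in an ending like _2 or _b are one class to them, and where a whole thing is asked for, a point or a joint stands for the part that bears it (a point fixed in the world has none). Each returns a list of dicts, best first, with "conf" (0 to 1); they miss things now and then, are a little off and sometimes report something else, mostly with a low value. They report only what shows in the picture. A call takes as long as a camera call. They do not tell look-alikes from the thing itself.
- arm.regions_of(name, picture): "pixels" (420x560 bool, what is visible of it).
- arm.pinpoint(name, picture): "centre" ([x, y, z] in mm, in world coordinates, good to about 4 mm: a listed point, or the origin of a listed thing).
The state is a dict: "t": time; "joints": joint angles; "dq": joint speeds; "tau": joint torques, N m; "tool_pos": TCP position; "tool_rot": TCP orientation; "force": force on the tool from outside, world axes, zero at the start; "ft_torque": the same for the moment, N m; "opening": finger opening in mm.
Only numpy, scipy, OpenCV 4.12 (cv2) and the standard library are available. Lean on these libraries where they do the work, as an engineer would, in place of code of your own. Each camera call takes 0.05 s, during which the arm holds its last target. There are 200 camera calls.

TASK

Stand every small buffer bottle upright in the transport case and put the loose lid on it, its knuckles between those of the case. Then slide the loose hinge pin through all the knuckles from the right until its head is home, and last push the sprung clasp at the front over its centre so that it snaps shut over the lid. The lid, the pin or your grip may be disturbed meanwhile: check, and put right what went wrong.

Things in the scene. Friction and masses are not known exactly. Their poses are not given: they have to be found in the camera images.
- case: Transport case, fixed: open grey box, 170 (x) by 110 (y) by 60 mm high to the rim; walls and floor 5 mm. Origin: centre of its underside; x to the hinge side (away from the robot), y to the robot's left. Flared sheet guides on both sides and the front (92 mm high, up to 12 mm outside the walls) and lips over the outer knuckles lead the lid on with 2 mm play each way.
- hinge_entry (a point): Mouth of the hinge bore at its right end, (100, -53, 70) mm in the case frame; axes as the case's. The hinge axis runs along y at x 100, z 70. Three aluminium knuckles of the case (18 mm long, 19 mm outside, 12 mm bore) are centred at y -44, 0, +44 mm; the hinge ends at y +53.
- lid_handle (a point): Loose grey lid, a hood 170 by 110 by 30 mm, 0.3 kg, standing on the worktop right way up. This point: centre of its handle bar, 60 (lid y) by 14 by 14 mm, 23 mm above the lid's top and 53 above its lower edge; 16 mm free under the bar between feet at y -26 and +26. x points to the lid's hinge side. On the case it is at (0, 0, 113) mm in the case frame.
- lid_hinge (a point): Middle of the lid's hinge axis: 100 mm along the lid's x from its centre, 10 mm above its lower edge. The lid's two knuckles (18 mm long, 12 mm bore) are at y -22 and +22 mm from it and go into the gaps between the case's, 2 mm free on each side. On the case it is at (100, 0, 70) mm in the case frame.
- pin_head (a point): Loose steel hinge pin, 0.2 kg, 170 mm long. This point: centre of its square head, 24 by 24 mm, 50 mm long along the pin's y, lying on the worktop. y runs from head to shaft; the round-nosed shaft, 8 mm thick, 120 mm long, starts 25 mm from this point; most weight is in the head. Fully home this point is at (100, -78, 70) mm in the case frame, the head's face at the outer knuckle.
- pin_tip (a point): Free end of the pin's shaft, 145 mm from the head's centre along the pin's y. Fully home it is at (100, 67, 70) mm in the case frame.
- clasp (a joint): Sprung over-centre clasp at the middle of the case's front wall (robot's side): steel arm on an axis along the case's y at x -98, z 48 mm. 0 rad: open, leaning toward the robot on its stop; 0.80: shut, its hook over the lid's front edge. It holds at either stop and past the middle (0.40) snaps over by itself. Pushing the bar level toward the case takes 5 to 10 N at first.
- clasp_bar (a point): Middle of the clasp's black thumb bar, 12 mm thick, 56 mm long along the case's y, 58 mm from the clasp's axis. Open: at (-123, 0, 100) mm in the case frame; shut: (-78, 0, 102); on the way it rises to 106.
- bottle0_mid (a point): A bottle to pack: a small white buffer bottle with a coloured screw cap (colours mean nothing), 38 mm in diameter, 75 mm tall, body straight up to 55 mm, cap 26 mm wide. This point: on its axis, half-way up (37.5 mm above its foot); z points to the cap. Three or four such bottles are present; an absent one is None.
- bottle1_mid (a point): A bottle to pack: a small white buffer bottle with a coloured screw cap (colours mean nothing), 38 mm in diameter, 75 mm tall, body straight up to 55 mm, cap 26 mm wide. This point: on its axis, half-way up (37.5 mm above its foot); z points to the cap. Three or four such bottles are present; an absent one is None.
- bottle2_mid (a point): A bottle to pack: a small white buffer bottle with a coloured screw cap (colours mean nothing), 38 mm in diameter, 75 mm tall, body straight up to 55 mm, cap 26 mm wide. This point: on its axis, half-way up (37.5 mm above its foot); z points to the cap. Three or four such bottles are present; an absent one is None.
- bottle3_mid (a point): A bottle to pack: a small white buffer bottle with a coloured screw cap (colours mean nothing), 38 mm in diameter, 75 mm tall, body straight up to 55 mm, cap 26 mm wide. This point: on its axis, half-way up (37.5 mm above its foot); z points to the cap. Three or four such bottles are present; an absent one is None.
Things that resemble listed ones, but are neither listed nor needed, are in the scene too. What is shaped like the part that bears bottle1_mid but brown is not meant. Leave any green or purple look-alike of the part that bears bottle0_mid alone.

How it is judged:
By the outcome, as a careful person would: the job done as asked, in the order asked, and still so for the second after the job is handed in, with the robot touching nothing.
Of bottle0, bottle1, bottle2, bottle3 only 3 to 4 are there at a start; the rules pass over those that are not, and their reading is None.
At some moment in a run one of lid, pin may be knocked a few centimetres aside while the robot is not near it.
Once in a run the grip may slacken for a moment while it holds something.
It also fails if it takes over 208 s, if anything falls off the work surface, if the arm or the gripper's body presses on something with over 40 N, if the wrist force passes 120 N, or if a joint passes its speed limit or range.

## Working session

There is one attempt and no reset: what is moved stays moved. The work goes in short steps, Python scripts to look and compute and a tool call to move; the robot and the scene stay as the last step left them, time stands still between calls to the robot, and variables do not carry over. Pictures are saved under pics/ and viewed, about 12 in all and at most 16, crops included, and the job is handed in when it is done.

Besides the shell and the picture viewer there is one more tool, called after "Request:" by a JSON object that holds its "op" and its "data". servo_tool: Moves the arm, as the interface text tells. Its arguments: {"type":"object","properties":{"increments":{"type":"array","items":{"type":"object","properties":{"linear":{"type":"array","items":{"type":"number"}},"turn":{"type":"number"},"claw":{"type":"number"}}}},"squeeze":{"type":"number"}},"required":["increments"]}

```bash
ls; mkdir -p pics; cat > h.py <<'E'
import numpy as np, cv2
from rig import arm
from scipy.spatial.transform import Rotation as R
def save(f,n,crop=None,s=1):
    im=f["img"][:,:,::-1]
    if crop: im=im[crop[1]:crop[3],crop[0]:crop[2]]
    if s!=1: im=cv2.resize(im,None,fx=s,fy=s,interpolation=cv2.INTER_CUBIC)
    cv2.imwrite("pics/"+n+".png",im)
def rot(a):
    a=np.array(a,float)
    return a if a.shape==(3,3) else (R.from_rotvec(a).as_matrix() if a.size==3 else R.from_quat(a).as_matrix())
def proj(f,p):
    c=rot(f["attitude"]).T@(np.array(p,float)-f["position"])
    return np.array([f["cx"]+f["fx"]*c[0]/-c[2], f["cy"]-f["fy"]*c[1]/-c[2]])
def ray(f,u,v,z):
    d=rot(f["attitude"])@np.array([(u-f["cx"])/f["fx"],-(v-f["cy"])/f["fy"],-1])
    o=np.array(f["position"]); return o+d*(z-o[2])/d[2]
def st():
    s=arm.get_state(); m=rot(s["tool_rot"])
    print("t",round(s["t"],2),"tcp",np.round(s["tool_pos"],1),"x",np.round(m[:,0],3),"z",np.round(m[:,2],3),"F",np.round(s["force"],1),"op",round(s["opening"],1),"j",np.round(s["joints"],2)); return s
E
python3 - <<'E'
from h import *
st()
fs={n:arm.grab_frame(n) for n in("scene","top")}
for n,f in fs.items():
    print(n,{k:v for k,v in f.items() if k!="img"})
    for k in["case","hinge_entry","lid_handle","lid_hinge","pin_head","pin_tip","clasp_bar","bottle0_mid"]:
        for d in arm.pinpoint(k,f): print(" ",k,np.round(d["centre"],0),round(d["conf"],2),np.round(proj(f,d["centre"])))
    save(f,n+"0")
E
```

```text
pics
t 0.0 tcp [ 242.1 -520.9  230.4] x [ 0.421 -0.907 -0.002] z [-0.     0.002 -1.   ] F [ 1.2 -0.4  0.9] op 85.7 j [-1.34  0.18  1.61 -0.    1.35 -0.21]
scene {'fx': 422.1496162655949, 'fy': 422.1496162655949, 'cx': 294.11387048332546, 'cy': 212.66565611034468, 'position': array([-102.09609977,  805.07608727,  661.81903985]), 'attitude': array([ 0.42946665, -1.33690218, -2.22352294]), 'shot': 1}
  case [547. 222.  -1.] 0.63 [216. 289.]
  hinge_entry [641. 164.  66.] 0.95 [204. 245.]
  lid_handle [ 490. -384.   52.] 0.55 [352. 191.]
  lid_hinge [ 593. -390.   12.] 0.66 [326. 193.]
  pin_head [ 562. -119.   14.] 0.75 [290. 226.]
  pin_head [ 592. -391.   11.] 0.37 [327. 194.]
  pin_tip [499.  15.  18.] 0.59 [280. 251.]
  clasp_bar [420. 230.  99.] 0.47 [251. 275.]
  bottle0_mid [441. -53.  31.] 0.81 [311. 243.]
  bottle0_mid [ 407. -201.   34.] 0.65 [347. 224.]
  bottle0_mid [363. -12.  36.] 0.6 [328. 257.]
top {'fx': 396.2235911068365, 'fy': 396.2235911068365, 'cx': 283.141060528626, 'cy': 207.72556172585396, 'position': array([ 406.34095023,  -68.16998577, 1024.13195646]), 'attitude': array([ 0.07341099, -0.09731134, -1.56610213]), 'shot': 2}
  case [543. 223.  -4.] 0.73 [165. 198.]
  hinge_entry [644. 164.  71.] 0.63 [183. 153.]
  lid_handle [439.  71.  43.] 0.73 [220. 237.]
  lid_handle [ 496. -389.   49.] 0.59 [406. 215.]
  lid_hinge [ 596. -387.   11.] 0.61 [400. 178.]
  lid_hinge [ 412. -130.   35.] 0.59 [302. 249.]
  pin_head [ 561. -114.   12.] 0.92 [295. 191.]
  pin_head [440.  73.  44.] 0.46 [220. 237.]
  pin_tip [495.  15.  11.] 0.9 [245. 216.]
  clasp_bar [423. 227. 100.] 0.5 [149. 244.]
  bottle0_mid [358.  -6.  37.] 0.8 [252. 271.]
  bottle0_mid [ 402. -205.   37.] 0.67 [332. 253.]
  bottle0_mid [430. -48.  36.] 0.53 [269. 241.]
```

View pics/top0.png

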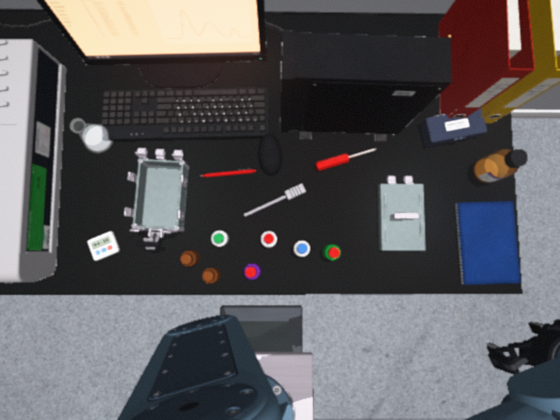

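View pics/scene0.png

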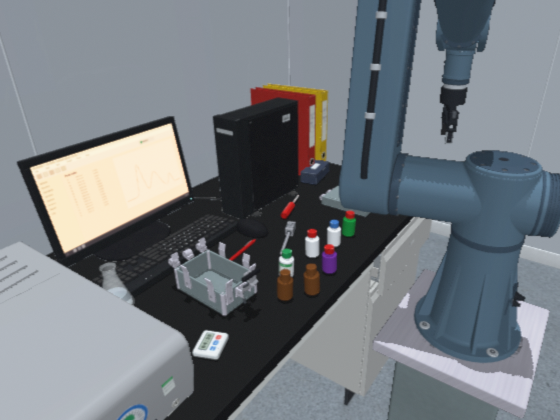

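```bash
cat >> h.py <<'E'
def casept(pose,p):
    x,y,a=pose; c,s=np.cos(a),np.sin(a); p=np.array(p,float)
    return np.array([x+c*p[0]-s*p[1],y+s*p[0]+c*p[1],p[2]])
def pts(name,f,minc=0.3):
    return [(np.array(d["centre"]),d["conf"]) for d in arm.pinpoint(name,f) if d["conf"]>minc]
E
python3 - <<'E'
from h import *
f=arm.grab_frame("top")
for d in arm.regions_of("bottle0_mid",f):
    m=d["pixels"]; v,u=np.nonzero(m); 
    print("bot",round(d["conf"],2),m.sum(),u.mean().round(),v.mean().round(),np.median(f["img"][m],0),"mid",np.round(ray(f,u.mean(),v.mean(),60)))
for d in arm.regions_of("case",f):
    v,u=np.nonzero(d["pixels"]); print("case",round(d["conf"],2),u.min(),u.max(),v.min(),v.max())
pose=(545,222,-0.05)
big=cv2.resize(f["img"][:,:,::-1][140:290,110:345],None,fx=3.4,fy=3.4,interpolation=cv2.INTER_CUBIC)
def dot(p,c):
    q=(proj(f,casept(pose,p))-[110,140]+.5)*3.4
    cv2.circle(big,tuple(int(x) for x in q),2,c,-1)
for sx in(-1,1):
    for sy in(-1,1): dot((85*sx,55*sy,60),(0,0,255)); dot((80*sx,50*sy,5),(255,0,255))
for y in(-53,-35,-9,9,35,53): dot((100,y,79.5),(0,255,0))
for y in(-28,0,28): dot((-123,y,106),(0,255,255))
cv2.imwrite("pics/crop1.png",big)
E
```

```text
bot 0.77 218 252.0 271.0 [143.5  41.   95.5] mid [359.  -9.  60.]
bot 0.6 207 332.0 252.0 [122.  86.  42.] mid [ 405. -201.   60.]
bot 0.47 173 269.0 238.0 [235. 158. 158.] mid [437. -48.  60.]
case 0.8 125 188 149 248
case 0.25 246 305 184 214
```

View pics/crop1.png

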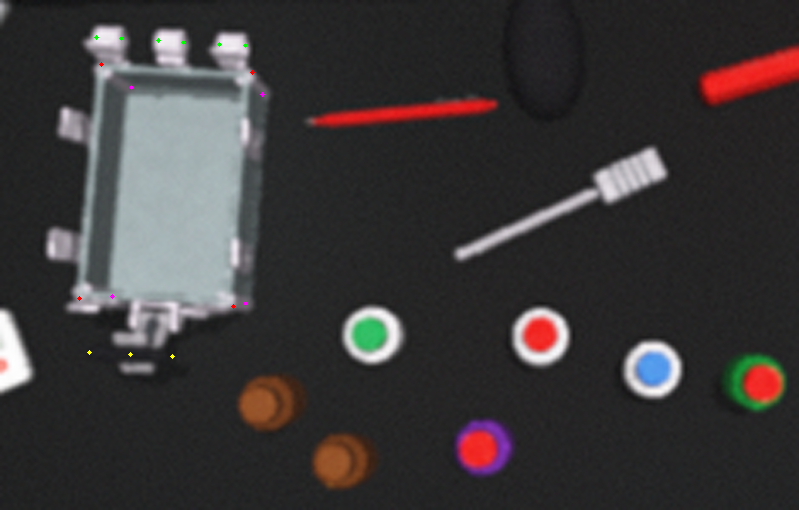

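```bash
cat >> h.py <<'E'
def go(x,y,z,yaw=None):
    s=st(); m=rot(s["tool_rot"]); cy=np.arctan2(m[1,0],m[0,0])
    t=0
    if yaw is not None:
        t=(cy-yaw+np.pi/2)%np.pi-np.pi/2 
        m=R.from_rotvec([0,0,-t]).as_matrix()@m
    d=m.T@(np.array([x,y,z])-s["tool_pos"])
    print("yaw now",round(cy,4),"turn",round(t,4),"then linear mm (after-turn axes)",np.round(d,1))
E
python3 - <<'E'
from h import *
f=arm.grab_frame("top")
for n,u,v in(("green",218.8,238.5),("red",268.8,238.5),("blue",302,248.5)): print(n,np.round(ray(f,u,v,75),1), proj(f,ray(f,u,v,75)))
for n,u,v in(("purple",251,271),("gr",332,252),("br1",188,257),("br2",210,275)): print(n,np.round(ray(f,u,v,75)))
g=ray(f,218.8,238.5,75)
go(g[0],g[1],180,-1.621)
E
```

```text
green [435.6  70.7  75. ] [218.8 238.5]
red [435.9 -48.4  75. ] [268.8 238.5]
blue [ 412.3 -127.7   75. ] [302.  248.5]
purple [359.  -7.  75.]
gr [ 404. -199.   75.]
br1 [392. 143.  75.]
br2 [350.  90.  75.]
t 1.1 tcp [ 242.2 -521.5  231.3] x [ 0.421 -0.907 -0.   ] z [-0.  0. -1.] F [ 0.6  0.2 -0.2] op 85.1 j [-1.34  0.18  1.61  0.    1.35 -0.21]
yaw now -1.1361 turn 0.4849 then linear mm (after-turn axes) [-601.2 -163.4   51.3]
```

Request:
{"op": "servo_tool", "data": {"increments": [{"turn": 0.121, "linear": [0, 0, 0], "claw": 0.3}, {"turn": 0.121, "linear": [0, 0, 0], "claw": 0.3}, {"turn": 0.121, "linear": [0, 0, 0], "claw": 0.3}, {"turn": 0.121, "linear": [0, 0, 0], "claw": 0.3}, {"linear": [-0.041, -0.01, 0], "turn": 0, "claw": 0.3}, {"linear": [-0.041, -0.01, 0], "turn": 0, "claw": 0.3}, {"linear": [-0.041, -0.01, 0], "turn": 0, "claw": 0.3}, {"linear": [-0.041, -0.01, 0], "turn": 0, "claw": 0.3}], "squeeze": 40}}

```text
t: 1.77
tool_pos: [290.9, -365.0, 229.1]
tool_rot: [2.129, -2.308, -0.0]
force: [1.5, -0.7, 0.2]
opening: 59.6
```

Request:
{"op": "servo_tool", "data": {"increments": [{"linear": [-0.036, -0.0165, 0.007], "turn": 0, "claw": 0.3}, {"linear": [-0.036, -0.0165, 0.007], "turn": 0, "claw": 0.3}, {"linear": [-0.036, -0.0165, 0.007], "turn": 0, "claw": 0.3}, {"linear": [-0.036, -0.0165, 0.007], "turn": 0, "claw": 0.3}, {"linear": [-0.036, -0.0165, 0.007], "turn": 0, "claw": 0.3}, {"linear": [-0.036, -0.0165, 0.007], "turn": 0, "claw": 0.3}, {"linear": [-0.027, -0.01, 0.008], "turn": 0, "claw": 0.3}, {"linear": [0, 0, 0], "turn": 0, "claw": 0.3}]}}

```text
t: 2.43
tool_pos: [424.1, -115.8, 179.1]
tool_rot: [-2.13, 2.308, -0.012]
force: [0.2, -0.0, 0.0]
opening: 59.6
```

```bash
python3 - <<'E'
from h import *
f=arm.grab_frame("wrist")
print(f["position"],np.round(rot(f["attitude"]),3).tolist(),f["fx"])
for p,c in pts("bottle0_mid",f): print(np.round(p),c,proj(f,p))
print(proj(f,[412.3,-127.7,75]))
save(f,"w1")
go(412,-128,26,-1.621)
E
```

```text
[ 503.98576191 -120.89027321  321.65007482] [[-0.08, 0.949, 0.305], [-0.997, -0.078, -0.019], [0.005, -0.306, 0.952]] 364.25943120707564
[436. -54.  41.] 0.86 [198.70604377 194.78054228]
[ 402. -204.   36.] 0.78 [385.9633554  218.25935585]
[353.  -6.  43.] 0.69 [157.14887078 292.74745253]
[295.36406834 230.49545014]
t 2.53 tcp [ 423.7 -119.4  180.3] x [-0.081 -0.997  0.008] z [ 0.006 -0.008 -1.   ] F [-0.1  0.6  0.9] op 60.1 j [-0.54 -0.08  1.99 -0.    1.22  1.11]
yaw now -1.652 turn -0.031 then linear mm (after-turn axes) [  8.   12.4 154.3]
```

View pics/w1.png

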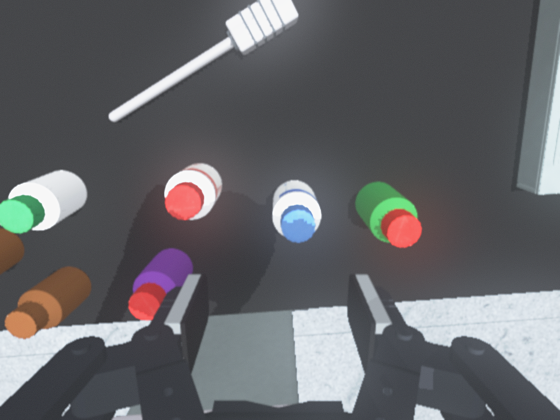

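Request:
{"op": "servo_tool", "data": {"increments": [{"linear": [0.004, 0.006, 0.02], "turn": -0.031, "claw": 0.3}, {"linear": [0.004, 0.006, 0.025], "turn": 0, "claw": 0.3}, {"linear": [0, 0, 0.027], "turn": 0, "claw": 0.3}, {"linear": [0, 0, 0.027], "turn": 0, "claw": 0.3}, {"linear": [0, 0, 0.027], "turn": 0, "claw": 0.3}, {"linear": [0, 0, 0.018], "turn": 0, "claw": 0.3}, {"linear": [0, 0, 0.005], "turn": 0, "claw": 0.3}, {"linear": [0, 0, 0], "turn": 0, "claw": 0.3}]}}

```text
t: 3.2
tool_pos: [415.1, -143.0, 32.5]
tool_rot: [2.154, -2.285, 0.043]
force: [-0.4, 0.6, 1.1]
opening: 59.6
```

```bash
python3 - <<'E'
from h import *
go(412,-128,26,-1.621)
E
```

```text
t 3.2 tcp [ 415.1 -143.    32.5] x [-0.059 -0.998  0.019] z [ 0.018 -0.02  -1.   ] F [-0.4  0.6  1.1] op 59.6 j [-0.6   0.17  2.09 -0.01  0.85  1.04]
yaw now -1.6299 turn -0.0089 then linear mm (after-turn axes) [-14.9   4.    6.2]
```

```bash
cat >> h.py <<'E'
def caps(f,z=75):
    im=f["img"].astype(int); r,g,b=im[...,0],im[...,1],im[...,2]
    for n,m in(("blue",(b>150)&(b-r>60)),("green",(g>120)&(g-r>60)&(g-b>30)),("red",(r>180)&(r-g>120)&(r-b>120))):
        k,l,s,c=cv2.connectedComponentsWithStats(m.astype(np.uint8))
        for i in range(1,k):
            if s[i,4]>15: print(n,s[i,4],np.round(c[i]),np.round(ray(f,*c[i],z)))
E
python3 - <<'E'
from h import *
f=arm.grab_frame("top"); caps(f); save(f,"t2",(200,180,400,300),4); st()
E
```

```text
green 73 [218. 238.] [437.  72.  75.]
red 220 [333. 161.] [ 625. -203.   75.]
red 125 [230. 173.] [595.  48.  75.]
red 57 [268. 237.] [439. -46.  75.]
red 19 [248. 269.] [363.   0.  75.]
t 3.25 tcp [ 415.4 -143.1   33.1] x [-0.059 -0.998  0.02 ] z [ 0.019 -0.021 -1.   ] F [-1.7  0.3 -0. ] op 59.8 j [-0.6   0.17  2.09 -0.01  0.85  1.04]
```

View pics/t2.png

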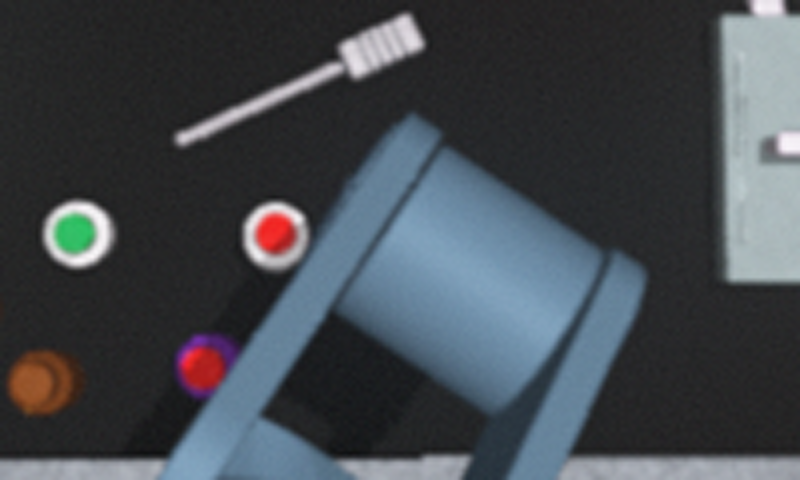

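```bash
python3 - <<'E'
from h import *
f=arm.grab_frame("wrist"); caps(f); print(proj(f,[412,-128,75])); save(f,"w2"); st()
E
```

```text
blue 446 [253. 265.] [ 447. -136.   75.]
blue 5292 [250. 340.] [ 420. -133.   75.]
green 6000 [416. 279.] [ 439. -186.   75.]
red 1737 [ 11. 288.] [444. -62.  75.]
red 946 [471. 328.] [ 420. -205.   75.]
red 22 [448. 343.] [ 414. -198.   75.]
[236.93876474 362.69252449]
t 3.3 tcp [ 416.1 -143.2   33.9] x [-0.059 -0.998  0.021] z [ 0.02  -0.022 -1.   ] F [-0.2 -0.3  0. ] op 59.8 j [-0.6   0.17  2.09 -0.01  0.85  1.04]
```

View pics/w2.png

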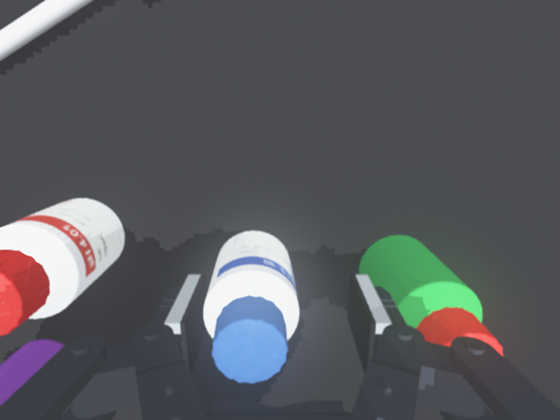

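Request:
{"op": "servo_tool", "data": {"increments": [{"linear": [-0.004, 0.001, 0.003], "turn": 0, "claw": 0.3}, {"linear": [-0.004, 0.001, 0.003], "turn": 0, "claw": 0.3}, {"linear": [0, 0, 0.002], "turn": 0, "claw": 0.3}, {"linear": [0, 0, 0], "turn": 0, "claw": 0.3}, {"linear": [0, 0, 0], "turn": 0, "claw": 0.9}, {"linear": [0, 0, 0], "turn": 0, "claw": 0.9}, {"linear": [0, 0, 0], "turn": 0, "claw": 0.9}, {"linear": [0, 0, 0], "turn": 0, "claw": 0.9}]}}

```text
t: 3.97
tool_pos: [418.8, -137.2, 30.8]
tool_rot: [-2.155, 2.282, -0.064]
force: [0.2, -0.2, -1.0]
opening: 36.1
```

```bash
python3 - <<'E'
from h import *
p=casept((545,222,-.05),(45,0,0)); print(p)
go(p[0],p[1],150,-1.621)
E
```

```text
[589.94376172 219.75093738   0.        ]
t 3.97 tcp [ 418.8 -137.2   30.8] x [-0.058 -0.998  0.026] z [ 0.03  -0.028 -0.999] F [ 0.2 -0.2 -1. ] op 36.1 j [-0.58  0.17  2.1  -0.01  0.83  1.05]
yaw now -1.6288 turn -0.0078 then linear mm (after-turn axes) [-361.8 -157.  -124. ]
```

Request:
{"op": "servo_tool", "data": {"increments": [{"linear": [0, 0, -0.01], "turn": 0, "claw": 0.9}, {"linear": [0, 0, 0], "turn": 0, "claw": 0.9}, {"linear": [0, 0, 0], "turn": 0, "claw": 0.9}, {"linear": [0, 0, 0], "turn": 0, "claw": 0.9}, {"linear": [0, 0, 0], "turn": 0, "claw": 0.9}, {"linear": [0, 0, 0], "turn": 0, "claw": 0.9}, {"linear": [0, 0, 0], "turn": 0, "claw": 0.9}, {"linear": [0, 0, 0], "turn": 0, "claw": 0.9}]}}

```text
t: 4.63
tool_pos: [418.3, -137.0, 41.7]
tool_rot: [-2.155, 2.283, -0.064]
force: [-0.5, -0.1, -1.1]
opening: 36.4
```

```bash
python3 - <<'E'
from h import *
s=st(); print(np.round(s["dq"],4), np.round(s["tau"],2),np.round(s["joints"],4))
E
```

```text
t 4.63 tcp [ 418.3 -137.    41.7] x [-0.058 -0.998  0.027] z [ 0.03  -0.028 -0.999] F [-0.5 -0.1 -1.1] op 36.4 j [-0.58  0.14  2.1  -0.01  0.86  1.05]
[-0.0004  0.0018  0.0008  0.0006 -0.0009 -0.0005] [ 0.000e+00 -3.329e+01 -2.588e+01 -3.000e-02 -2.000e-01 -0.000e+00] [-0.5818  0.1421  2.0996 -0.0098  0.8597  1.0529]
```

Request:
{"op": "servo_tool", "data": {"increments": [{"linear": [0, 0, -0.04], "turn": 0, "claw": 0.9}, {"linear": [0, 0, -0.04], "turn": 0, "claw": 0.9}, {"linear": [0, 0, -0.04], "turn": 0, "claw": 0.9}, {"linear": [0, 0, 0], "turn": 0, "claw": 0.9}, {"linear": [0, 0, 0], "turn": 0, "claw": 0.9}, {"linear": [0, 0, 0], "turn": 0, "claw": 0.9}, {"linear": [0, 0, 0], "turn": 0, "claw": 0.9}, {"linear": [0, 0, 0], "turn": 0, "claw": 0.9}]}}

```text
t: 5.3
tool_pos: [411.2, -131.5, 160.0]
tool_rot: [2.155, -2.284, 0.041]
force: [0.5, 0.6, -0.1]
opening: 36.1
```

```bash
python3 - <<'E'
from h import *
s=st(); print(np.round(s["dq"],4), np.round(s["tau"],2),np.round(s["joints"],4))
E
```

```text
t 5.3 tcp [ 411.2 -131.5  160. ] x [-0.058 -0.998  0.019] z [ 0.017 -0.02  -1.   ] F [ 0.5  0.6 -0.1] op 36.1 j [-0.58 -0.09  2.04 -0.01  1.16  1.05]
[-0.0016  0.0164  0.0166  0.0001 -0.0062  0.0003] [ 4.000e-02 -2.884e+01 -3.309e+01 -3.000e-02 -1.100e-01 -0.000e+00] [-0.5801 -0.0857  2.0387 -0.0081  1.1636  1.052 ]
```

Request:
{"op": "servo_tool", "data": {"increments": [{"linear": [-0.015, -0.0065, 0], "turn": 0, "claw": 0.9}, {"linear": [-0.03, -0.013, 0], "turn": 0, "claw": 0.9}, {"linear": [-0.035, -0.0152, 0], "turn": 0, "claw": 0.9}, {"linear": [-0.035, -0.0152, 0], "turn": 0, "claw": 0.9}, {"linear": [-0.035, -0.0152, 0], "turn": 0, "claw": 0.9}, {"linear": [-0.035, -0.0152, 0], "turn": 0, "claw": 0.9}, {"linear": [-0.035, -0.0152, 0], "turn": 0, "claw": 0.9}, {"linear": [-0.035, -0.0152, 0], "turn": 0, "claw": 0.9}]}}

```text
t: 5.97
tool_pos: [534.6, 121.5, 144.8]
tool_rot: [2.131, -2.289, 0.019]
force: [0.1, -0.1, -0.1]
opening: 36.0
```

Request:
{"op": "servo_tool", "data": {"increments": [{"linear": [-0.035, -0.0152, 0], "turn": 0, "claw": 0.9}, {"linear": [-0.03, -0.013, 0], "turn": 0, "claw": 0.9}, {"linear": [-0.02, -0.0087, 0], "turn": 0, "claw": 0.9}, {"linear": [-0.01, -0.0045, 0], "turn": 0, "claw": 0.9}, {"linear": [-0.004, -0.002, 0], "turn": 0, "claw": 0.9}, {"linear": [0, 0, 0], "turn": 0, "claw": 0.9}, {"linear": [0, 0, 0], "turn": 0, "claw": 0.9}, {"linear": [0, 0, 0], "turn": 0, "claw": 0.9}]}}

```text
t: 6.63
tool_pos: [581.1, 228.6, 127.4]
tool_rot: [2.129, -2.268, 0.0]
force: [-0.5, -0.4, -1.0]
opening: 36.2
```

```bash
python3 - <<'E'
from h import *
f=arm.grab_frame("wrist")
pose=(545,222,-.05)
for k in("case","hinge_entry","clasp_bar"): 
    for p,c in pts(k,f): print(k,np.round(p,1),round(c,2))
im=f["img"][:,:,::-1].copy()
def dot(p,c): cv2.circle(im,tuple(int(round(x)) for x in proj(f,casept(pose,p))),2,c,-1)
for sx in(-1,1):
    for sy in(-1,1): dot((85*sx,55*sy,60),(0,0,255)); dot((80*sx,50*sy,5),(255,0,255))
for y in(-53,-35,-9,9,35,53): dot((100,y,79.5),(0,255,0))
for y in(-28,0,28): dot((-123,y,106),(0,255,255))
cv2.imwrite("pics/w3.png",cv2.resize(im,None,fx=1.4,fy=1.4)); save(f,"w3raw")
p=casept(pose,(45,0,0)); go(p[0],p[1],34,-1.621)
E
```

```text
case [544.8 221.8   1.4] 0.77
hinge_entry [640.9 162.2  65.8] 0.9
hinge_entry [546.8 221.    2. ] 0.48
clasp_bar [496.5  15.1  14.2] 0.31
t 6.83 tcp [581.9 228.5 128.6] x [-0.064 -0.998  0.022] z [-0.02  -0.021 -1.   ] F [-1.  -1.1 -0.3] op 36.2 j [ 0.19  0.41  1.53 -0.02  1.22  1.83]
yaw now -1.6347 turn -0.0137 then linear mm (after-turn axes) [  6.3 -10.3  94.6]
```

View pics/w3.png

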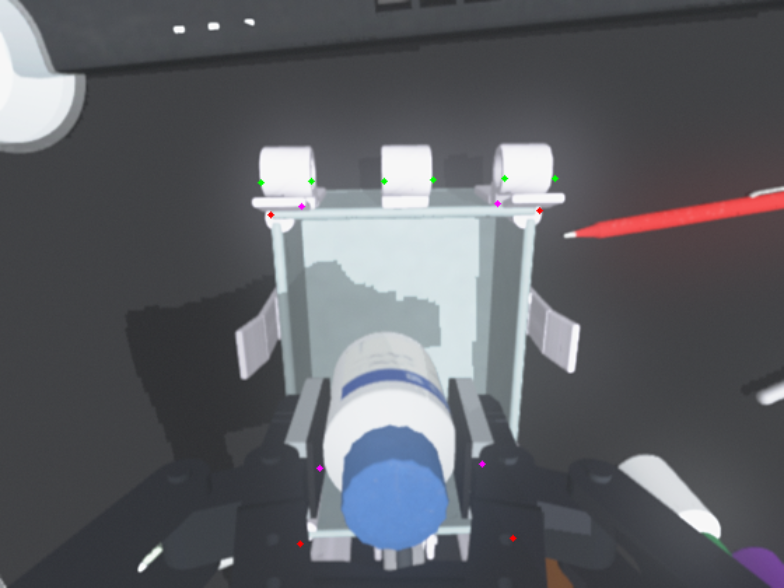

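Request:
{"op": "servo_tool", "data": {"increments": [{"linear": [0.003, -0.005, 0.005], "turn": -0.007, "claw": 0.9}, {"linear": [0.003, -0.005, 0.01], "turn": -0.007, "claw": 0.9}, {"linear": [0, 0, 0.015], "turn": 0, "claw": 0.9}, {"linear": [0, 0, 0.015], "turn": 0, "claw": 0.9}, {"linear": [0, 0, 0.01], "turn": 0, "claw": 0.9}, {"linear": [0, 0, 0.005], "turn": 0, "claw": 0.9}, {"linear": [0, 0, 0], "turn": 0, "claw": 0.9}, {"linear": [0, 0, 0], "turn": 0, "claw": 0.9}]}}

```text
t: 7.5
tool_pos: [594.1, 216.0, 65.1]
tool_rot: [2.146, -2.259, 0.005]
force: [-0.7, 0.7, -0.7]
opening: 36.2
```

```bash
python3 - <<'E'
from h import *
p=casept((545,222,-.05),(45,0,0)); go(p[0],p[1],38,-1.621)
E
```

```text
t 7.5 tcp [594.1 216.   65.1] x [-0.051 -0.998  0.021] z [-0.017 -0.021 -1.   ] F [-0.7  0.7 -0.7] op 36.2 j [ 0.17  0.5   1.55 -0.02  1.11  1.8 ]
yaw now -1.6218 turn -0.0008 then linear mm (after-turn axes) [-4.1  3.9 27.1]
```

Request:
{"op": "servo_tool", "data": {"increments": [{"linear": [-0.002, 0.002, 0.006], "turn": 0, "claw": 0.9}, {"linear": [-0.002, 0.002, 0.008], "turn": 0, "claw": 0.9}, {"linear": [0, 0, 0.008], "turn": 0, "claw": 0.9}, {"linear": [0, 0, 0.004], "turn": 0, "claw": 0.9}, {"linear": [0, 0, 0.001], "turn": 0, "claw": 0.9}, {"linear": [0, 0, 0], "turn": 0, "claw": 0.9}, {"linear": [0, 0, 0], "turn": 0, "claw": 0.9}, {"linear": [0, 0, 0], "turn": 0, "claw": 0.9}]}}

```text
t: 8.17
tool_pos: [590.7, 220.8, 37.1]
tool_rot: [2.149, -2.259, 0.008]
force: [0.6, 0.9, -1.5]
opening: 36.3
```

```bash
python3 - <<'E'
from h import *
p=casept((545,222,-.05),(45,0,0)); go(p[0],p[1],36,-1.621)
E
```

```text
t 8.17 tcp [590.7 220.8  37.1] x [-0.05  -0.999  0.021] z [-0.014 -0.02  -1.   ] F [ 0.6  0.9 -1.5] op 36.3 j [ 0.18  0.54  1.56 -0.02  1.06  1.81]
yaw now -1.6208 turn 0.0002 then linear mm (after-turn axes) [1.1 0.6 1.2]
```

Request:
{"op": "servo_tool", "data": {"increments": [{"linear": [0, 0, 0.001], "turn": 0, "claw": 0.4}, {"linear": [0, 0, 0], "turn": 0, "claw": 0.4}, {"linear": [0, 0, -0.01], "turn": 0, "claw": 0.4}, {"linear": [0, 0, -0.025], "turn": 0, "claw": 0.4}, {"linear": [0, 0, -0.035], "turn": 0, "claw": 0.4}, {"linear": [0, 0, -0.035], "turn": 0, "claw": 0.4}, {"linear": [0, 0, -0.025], "turn": 0, "claw": 0.4}, {"linear": [0, 0, -0.01], "turn": 0, "claw": 0.4}]}}

```text
t: 8.83
tool_pos: [590.8, 223.1, 182.3]
tool_rot: [2.145, -2.257, 0.004]
force: [1.0, -0.3, 0.1]
opening: 51.0
```

Request:
{"op": "servo_tool", "data": {"increments": [{"linear": [0.015, 0.007, -0.002], "turn": 0, "claw": 0.35}, {"linear": [0.03, 0.0155, -0.002], "turn": 0, "claw": 0.3}, {"linear": [0.035, 0.018, -0.002], "turn": 0, "claw": 0.3}, {"linear": [0.035, 0.018, -0.002], "turn": 0, "claw": 0.3}, {"linear": [0.035, 0.018, -0.002], "turn": 0, "claw": 0.3}, {"linear": [0.035, 0.018, -0.002], "turn": 0, "claw": 0.3}, {"linear": [0.035, 0.018, -0.002], "turn": 0, "claw": 0.3}, {"linear": [0.03, 0.0155, -0.002], "turn": 0, "claw": 0.3}]}}

```text
t: 9.5
tool_pos: [450.2, -22.3, 211.0]
tool_rot: [2.167, -2.254, 0.018]
force: [0.6, -0.6, -1.3]
opening: 59.6
```

Request:
{"op": "servo_tool", "data": {"increments": [{"linear": [0.02, 0.009, 0], "turn": 0, "claw": 0.3}, {"linear": [0.008, 0.004, 0], "turn": 0, "claw": 0.3}, {"linear": [0.002, 0.001, 0], "turn": 0, "claw": 0.3}, {"linear": [0, 0, 0], "turn": 0, "claw": 0.3}, {"linear": [0, 0, 0], "turn": 0, "claw": 0.3}, {"linear": [0, 0, 0], "turn": 0, "claw": 0.3}, {"linear": [0, 0, 0], "turn": 0, "claw": 0.3}, {"linear": [0, 0, 0], "turn": 0, "claw": 0.3}]}}

```text
t: 10.17
tool_pos: [431.7, -56.0, 212.2]
tool_rot: [2.16, -2.261, 0.021]
force: [-0.6, 0.3, -0.2]
opening: 59.2
```

```bash
python3 - <<'E'
from h import *
f=arm.grab_frame("wrist"); caps(f); print(proj(f,[436,-48,75]))
go(436.5,-48,100,-1.621)
E
```

```text
green 1267 [431. 201.] [ 427. -182.   75.]
green 890 [115. 199.] [441.  70.  75.]
red 685 [266. 192.] [441. -50.  75.]
red 728 [457. 223.] [ 407. -205.   75.]
red 553 [221. 285.] [361.  -7.  75.]
[264.40219051 197.78115322]
t 10.22 tcp [431.6 -56.  212.2] x [-0.045 -0.999  0.02 ] z [-0.001 -0.02  -1.   ] F [0.5 0.  0.5] op 59.4 j [-0.39 -0.13  1.96 -0.02  1.3   1.23]
yaw now -1.6161 turn 0.0049 then linear mm (after-turn axes) [-10.4  -4.5 112. ]
```

Request:
{"op": "servo_tool", "data": {"increments": [{"linear": [-0.005, -0.003, 0.01], "turn": 0, "claw": 0.3}, {"linear": [-0.004, -0.002, 0.02], "turn": 0, "claw": 0.3}, {"linear": [0, 0, 0.03], "turn": 0, "claw": 0.3}, {"linear": [0, 0, 0.03], "turn": 0, "claw": 0.3}, {"linear": [0, 0, 0.015], "turn": 0, "claw": 0.3}, {"linear": [0, 0, 0.006], "turn": 0, "claw": 0.3}, {"linear": [0, 0, 0], "turn": 0, "claw": 0.3}, {"linear": [0, 0, 0], "turn": 0, "claw": 0.3}]}}

```text
t: 10.88
tool_pos: [439.6, -44.7, 94.1]
tool_rot: [2.167, -2.257, 0.023]
force: [-0.0, 0.0, -0.0]
opening: 59.5
```

```bash
python3 - <<'E'
from h import *
go(437,-49,28,-1.621)
E
```

```text
t 10.88 tcp [439.6 -44.7  94.1] x [-0.041 -0.999  0.019] z [ 0.001 -0.019 -1.   ] F [-0.  0. -0.] op 59.5 j [-0.36  0.06  2.05 -0.02  1.02  1.26]
yaw now -1.6114 turn 0.0096 then linear mm (after-turn axes) [ 3.2  2.5 66.2]
```

Request:
{"op": "servo_tool", "data": {"increments": [{"linear": [0.002, 0.001, 0.01], "turn": 0.005, "claw": 0.3}, {"linear": [0.001, 0.001, 0.018], "turn": 0.005, "claw": 0.3}, {"linear": [0, 0, 0.018], "turn": 0, "claw": 0.3}, {"linear": [0, 0, 0.012], "turn": 0, "claw": 0.3}, {"linear": [0, 0, 0.005], "turn": 0, "claw": 0.3}, {"linear": [0, 0, 0.001], "turn": 0, "claw": 0.3}, {"linear": [0, 0, 0], "turn": 0, "claw": 0.6}, {"linear": [0, 0, 0], "turn": 0, "claw": 0.9}]}}

```text
t: 11.55
tool_pos: [444.6, -51.6, 33.0]
tool_rot: [2.159, -2.274, 0.046]
force: [-1.1, 4.2, 8.6]
opening: 36.8
```

Request:
{"op": "servo_tool", "data": {"increments": [{"linear": [0, 0, 0], "turn": 0, "claw": 0.9}, {"linear": [0, 0, 0], "turn": 0, "claw": 0.9}, {"linear": [0, 0, 0], "turn": 0, "claw": 0.9}, {"linear": [0, 0, 0], "turn": 0, "claw": 0.9}, {"linear": [0, 0, 0], "turn": 0, "claw": 0.9}, {"linear": [0, 0, 0], "turn": 0, "claw": 0.9}, {"linear": [0, 0, 0], "turn": 0, "claw": 0.9}, {"linear": [0, 0, 0], "turn": 0, "claw": 0.9}]}}

```text
t: 12.22
tool_pos: [446.8, -52.4, 35.9]
tool_rot: [2.161, -2.276, 0.055]
force: [-0.7, 0.6, -1.0]
opening: 36.0
```

Request:
{"op": "servo_tool", "data": {"increments": [{"linear": [0, 0, -0.01], "turn": 0, "claw": 0.9}, {"linear": [0, 0, -0.02], "turn": 0, "claw": 0.9}, {"linear": [0, 0, -0.03], "turn": 0, "claw": 0.9}, {"linear": [0, 0, -0.03], "turn": 0, "claw": 0.9}, {"linear": [0, 0, -0.03], "turn": 0, "claw": 0.9}, {"linear": [0, 0, -0.02], "turn": 0, "claw": 0.9}, {"linear": [0, 0, -0.008], "turn": 0, "claw": 0.9}, {"linear": [0, 0, 0], "turn": 0, "claw": 0.9}]}}

```text
t: 12.88
tool_pos: [441.1, -47.2, 193.0]
tool_rot: [2.16, -2.275, 0.048]
force: [0.4, 0.7, -0.4]
opening: 36.0
```

```bash
python3 - <<'E'
from h import *
p=casept((545,222,-.05),(-2,0,0)); go(p[0],p[1],160,-1.621)
E
```

```text
t 12.88 tcp [441.1 -47.2 193. ] x [-0.052 -0.998  0.025] z [ 0.018 -0.026 -1.   ] F [ 0.4  0.7 -0.4] op 36.0 j [-0.36 -0.1   1.98 -0.02  1.24  1.27]
yaw now -1.6228 turn -0.0018 then linear mm (after-turn axes) [-274.8  -87.7   27.9]
```

Request:
{"op": "servo_tool", "data": {"increments": [{"linear": [-0.015, -0.005, 0], "turn": 0, "claw": 0.9}, {"linear": [-0.03, -0.0095, 0], "turn": 0, "claw": 0.9}, {"linear": [-0.035, -0.0112, 0], "turn": 0, "claw": 0.9}, {"linear": [-0.035, -0.0112, 0], "turn": 0, "claw": 0.9}, {"linear": [-0.035, -0.0112, 0], "turn": 0, "claw": 0.9}, {"linear": [-0.035, -0.0112, 0], "turn": 0, "claw": 0.9}, {"linear": [-0.035, -0.0112, 0], "turn": 0, "claw": 0.9}, {"linear": [-0.028, -0.009, 0], "turn": 0, "claw": 0.9}]}}

```text
t: 13.55
tool_pos: [532.7, 200.5, 178.6]
tool_rot: [2.14, -2.28, 0.042]
force: [0.6, -0.7, -0.0]
opening: 36.0
```

Request:
{"op": "servo_tool", "data": {"increments": [{"linear": [-0.016, -0.005, 0], "turn": 0, "claw": 0.9}, {"linear": [-0.008, -0.003, 0], "turn": 0, "claw": 0.9}, {"linear": [-0.003, -0.001, 0], "turn": 0, "claw": 0.9}, {"linear": [0, 0, 0], "turn": 0, "claw": 0.9}, {"linear": [0, 0, 0], "turn": 0, "claw": 0.9}, {"linear": [0, 0, 0], "turn": 0, "claw": 0.9}, {"linear": [0, 0, 0], "turn": 0, "claw": 0.9}, {"linear": [0, 0, 0], "turn": 0, "claw": 0.9}]}}

```text
t: 14.22
tool_pos: [539.6, 229.0, 168.6]
tool_rot: [2.136, -2.268, 0.031]
force: [-1.0, 0.2, -0.2]
opening: 36.0
```

```bash
python3 - <<'E'
from h import *
f=arm.grab_frame("wrist"); caps(f,80); save(f,"w4")
p=casept((545,222,-.05),(-2,0,0)); go(p[0],p[1],70,-1.621)
E
```

```text
blue 1225 [278. 151.] [587. 224.  80.]
green 678 [483. 326.] [445.  76.  80.]
red 1590 [480.  95.] [613.  98.  80.]
red 3265 [283. 360.] [427. 229.  80.]
red 201 [554. 401.] [367.   7.  80.]
t 14.27 tcp [539.7 228.9 168.7] x [-0.06  -0.998  0.033] z [-0.005 -0.032 -0.999] F [ 0.1  0.  -0.8] op 36.2 j [ 0.22  0.28  1.62 -0.03  1.25  1.86]
yaw now -1.631 turn -0.01 then linear mm (after-turn axes) [ 3.4 -4.  98.9]
```

View pics/w4.png

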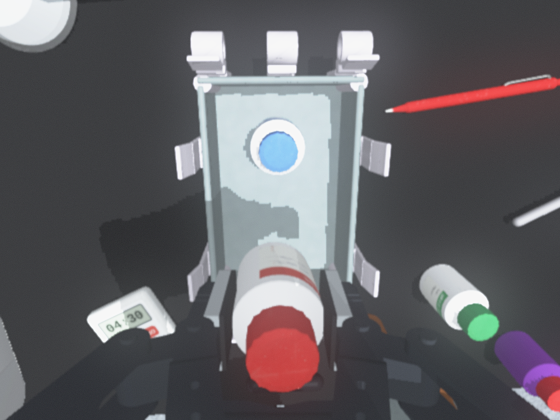

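Request:
{"op": "servo_tool", "data": {"increments": [{"linear": [0.001, -0.002, 0.01], "turn": -0.005, "claw": 0.9}, {"linear": [0.001, -0.002, 0.02], "turn": -0.005, "claw": 0.9}, {"linear": [0, 0, 0.02], "turn": 0, "claw": 0.9}, {"linear": [0, 0, 0.02], "turn": 0, "claw": 0.9}, {"linear": [0, 0, 0.014], "turn": 0, "claw": 0.9}, {"linear": [0, 0, 0.007], "turn": 0, "claw": 0.9}, {"linear": [0, 0, 0.002], "turn": 0, "claw": 0.9}, {"linear": [0, 0, 0], "turn": 0, "claw": 0.9}]}}

```text
t: 14.93
tool_pos: [546.0, 220.3, 72.0]
tool_rot: [2.148, -2.263, 0.037]
force: [-0.4, -0.5, 0.4]
opening: 35.7
```

```bash
python3 - <<'E'
from h import *
p=casept((545,222,-.05),(-2,0,0)); go(p[0],p[1],41,-1.621)
E
```

```text
t 14.93 tcp [546.  220.3  72. ] x [-0.052 -0.998  0.031] z [ 0.001 -0.032 -1.   ] F [-0.4 -0.5  0.4] op 35.7 j [ 0.2   0.41  1.67 -0.04  1.07  1.84]
yaw now -1.623 turn -0.002 then linear mm (after-turn axes) [-2.6  3.1 30.9]
```

Request:
{"op": "servo_tool", "data": {"increments": [{"linear": [-0.001, 0.002, 0.006], "turn": 0, "claw": 0.9}, {"linear": [-0.001, 0.001, 0.009], "turn": 0, "claw": 0.9}, {"linear": [0, 0, 0.009], "turn": 0, "claw": 0.9}, {"linear": [0, 0, 0.005], "turn": 0, "claw": 0.9}, {"linear": [0, 0, 0.002], "turn": 0, "claw": 0.9}, {"linear": [0, 0, 0], "turn": 0, "claw": 0.9}, {"linear": [0, 0, 0], "turn": 0, "claw": 0.9}, {"linear": [0, 0, 0], "turn": 0, "claw": 0.9}]}}

```text
t: 15.6
tool_pos: [545.1, 222.3, 40.6]
tool_rot: [2.152, -2.266, 0.041]
force: [0.3, -0.6, -0.7]
opening: 36.1
```

```bash
python3 - <<'E'
from h import *
p=casept((545,222,-.05),(-2,0,0)); go(p[0],p[1],38,-1.621)
E
```

```text
t 15.6 tcp [545.1 222.3  40.6] x [-0.052 -0.998  0.03 ] z [ 0.006 -0.031 -1.   ] F [ 0.3 -0.6 -0.7] op 36.1 j [ 0.2   0.45  1.69 -0.04  1.    1.85]
yaw now -1.6226 turn -0.0016 then linear mm (after-turn axes) [0.2 2.1 2.6]
```

Request:
{"op": "servo_tool", "data": {"increments": [{"linear": [0, 0, 0.002], "turn": 0, "claw": 0.9}, {"linear": [0, 0, 0.001], "turn": 0, "claw": 0.9}, {"linear": [0, 0, 0.0], "turn": 0, "claw": 0.4}, {"linear": [0, 0, 0], "turn": 0, "claw": 0.4}, {"linear": [0, 0, -0.01], "turn": 0, "claw": 0.4}, {"linear": [0, 0, -0.02], "turn": 0, "claw": 0.4}, {"linear": [0, 0, -0.03], "turn": 0, "claw": 0.4}, {"linear": [0, 0, -0.035], "turn": 0, "claw": 0.4}]}}

```text
t: 16.27
tool_pos: [539.7, 223.8, 129.9]
tool_rot: [2.143, -2.258, 0.03]
force: [0.3, -0.5, -0.2]
opening: 51.3
```

Request:
{"op": "servo_tool", "data": {"increments": [{"linear": [0, 0, -0.03], "turn": 0, "claw": 0.4}, {"linear": [0.01, 0.005, -0.02], "turn": 0, "claw": 0.4}, {"linear": [0.025, 0.016, -0.01], "turn": 0, "claw": 0.3}, {"linear": [0.03, 0.02, 0], "turn": 0, "claw": 0.3}, {"linear": [0.03, 0.02, 0], "turn": 0, "claw": 0.3}, {"linear": [0.03, 0.02, 0], "turn": 0, "claw": 0.3}, {"linear": [0.02, 0.013, 0], "turn": 0, "claw": 0.3}, {"linear": [0.01, 0.006, 0], "turn": 0, "claw": 0.3}]}}

```text
t: 16.93
tool_pos: [435.8, 74.9, 215.6]
tool_rot: [2.167, -2.268, 0.059]
force: [0.1, 0.5, -0.2]
opening: 59.7
```

Request:
{"op": "servo_tool", "data": {"increments": [{"linear": [0.002, 0.001, 0], "turn": 0, "claw": 0.3}, {"linear": [0, 0, 0], "turn": 0, "claw": 0.3}, {"linear": [0, 0, 0], "turn": 0, "claw": 0.3}, {"linear": [0, 0, 0], "turn": 0, "claw": 0.3}, {"linear": [0, 0, 0], "turn": 0, "claw": 0.3}, {"linear": [0, 0, 0], "turn": 0, "claw": 0.3}, {"linear": [0, 0, 0], "turn": 0, "claw": 0.3}, {"linear": [0, 0, 0], "turn": 0, "claw": 0.3}]}}

```text
t: 17.6
tool_pos: [436.3, 73.8, 218.9]
tool_rot: [2.169, -2.271, 0.064]
force: [-0.0, 0.7, -0.0]
opening: 59.6
```

```bash
python3 - <<'E'
from h import *
f=arm.grab_frame("wrist"); caps(f); print(proj(f,[436,71,75]))
go(436.5,71,100,-1.621)
E
```

```text
blue 1097 [49. 12.] [584. 223.  75.]
blue 22 [91.  8.] [585. 194.  75.]
green 650 [546. 196.] [ 432. -153.   75.]
green 738 [275. 200.] [440.  72.  75.]
red 167 [221.   2.] [586. 103.  75.]
red 1002 [61. 78.] [541. 224.  75.]
red 159 [374. 278.] [366. -11.  75.]
[276.62391808 205.37183429]
t 17.65 tcp [436.2  73.8 218.8] x [-0.046 -0.999  0.029] z [ 0.028 -0.03  -0.999] F [-0.3  0.6  0.1] op 59.8 j [-0.08 -0.13  1.95 -0.03  1.29  1.54]
yaw now -1.6172 turn 0.0038 then linear mm (after-turn axes) [ -0.6   3.  118.8]
```

Request:
{"op": "servo_tool", "data": {"increments": [{"linear": [-0.0005, 0.0015, 0.01], "turn": 0.004, "claw": 0.3}, {"linear": [0, 0.0015, 0.02], "turn": 0, "claw": 0.3}, {"linear": [0, 0, 0.03], "turn": 0, "claw": 0.3}, {"linear": [0, 0, 0.03], "turn": 0, "claw": 0.3}, {"linear": [0, 0, 0.015], "turn": 0, "claw": 0.3}, {"linear": [0, 0, 0.006], "turn": 0, "claw": 0.3}, {"linear": [0, 0, 0], "turn": 0, "claw": 0.3}, {"linear": [0, 0, 0], "turn": 0, "claw": 0.3}]}}

```text
t: 18.32
tool_pos: [435.8, 71.9, 100.9]
tool_rot: [-2.164, 2.276, -0.065]
force: [0.4, -0.3, -0.1]
opening: 59.5
```

```bash
python3 - <<'E'
from h import *
go(437,71,30,-1.621)
E
```

```text
t 18.32 tcp [435.8  71.9 100.9] x [-0.051 -0.998  0.028] z [ 0.029 -0.03  -0.999] F [ 0.4 -0.3 -0.1] op 59.5 j [-0.09  0.04  2.06 -0.03  1.02  1.55]
yaw now -1.6218 turn -0.0008 then linear mm (after-turn axes) [-1.2  0.9 70.9]
```

Request:
{"op": "servo_tool", "data": {"increments": [{"linear": [-0.001, 0, 0.01], "turn": 0, "claw": 0.3}, {"linear": [0, 0.001, 0.018], "turn": 0, "claw": 0.3}, {"linear": [0, 0, 0.018], "turn": 0, "claw": 0.3}, {"linear": [0, 0, 0.014], "turn": 0, "claw": 0.3}, {"linear": [0, 0, 0.007], "turn": 0, "claw": 0.3}, {"linear": [0, 0, 0.002], "turn": 0, "claw": 0.3}, {"linear": [0, 0, 0], "turn": 0, "claw": 0.3}, {"linear": [0, 0, 0], "turn": 0, "claw": 0.3}]}}

```text
t: 18.98
tool_pos: [444.5, 70.9, 34.6]
tool_rot: [-2.156, 2.268, -0.083]
force: [0.2, 1.0, -0.9]
opening: 59.7
```

Request:
{"op": "servo_tool", "data": {"increments": [{"linear": [0, 0, 0], "turn": 0, "claw": 0.6}, {"linear": [0, 0, 0], "turn": 0, "claw": 0.9}, {"linear": [0, 0, 0], "turn": 0, "claw": 0.9}, {"linear": [0, 0, 0], "turn": 0, "claw": 0.9}, {"linear": [0, 0, 0], "turn": 0, "claw": 0.9}, {"linear": [0, 0, 0], "turn": 0, "claw": 0.9}, {"linear": [0, 0, 0], "turn": 0, "claw": 0.9}, {"linear": [0, 0, 0], "turn": 0, "claw": 0.9}]}}

```text
t: 19.65
tool_pos: [447.0, 70.9, 37.9]
tool_rot: [-2.153, 2.264, -0.09]
force: [-0.6, 0.4, -0.6]
opening: 36.4
```

Request:
{"op": "servo_tool", "data": {"increments": [{"linear": [0, 0, -0.01], "turn": 0, "claw": 0.9}, {"linear": [0, 0, -0.02], "turn": 0, "claw": 0.9}, {"linear": [0, 0, -0.03], "turn": 0, "claw": 0.9}, {"linear": [0, 0, -0.03], "turn": 0, "claw": 0.9}, {"linear": [0, 0, -0.03], "turn": 0, "claw": 0.9}, {"linear": [0, 0, -0.02], "turn": 0, "claw": 0.9}, {"linear": [0, 0, -0.008], "turn": 0, "claw": 0.9}, {"linear": [0, 0, 0], "turn": 0, "claw": 0.9}]}}

```text
t: 20.32
tool_pos: [436.5, 75.9, 194.5]
tool_rot: [-2.155, 2.267, -0.085]
force: [0.8, 0.2, -1.1]
opening: 36.2
```

```bash
python3 - <<'E'
from h import *
p=casept((545,222,-.05),(-48,0,0)); print(p); go(p[0],p[1],160,-1.621)
E
```

```text
[497.0599875  224.39900012   0.        ]
t 20.32 tcp [436.5  75.9 194.5] x [-0.051 -0.998  0.028] z [ 0.046 -0.031 -0.998] F [ 0.8  0.2 -1.1] op 36.2 j [-0.08 -0.12  1.99 -0.03  1.22  1.55]
yaw now -1.6218 turn -0.0008 then linear mm (after-turn axes) [-152.2  -51.6   32.7]
```

Request:
{"op": "servo_tool", "data": {"increments": [{"linear": [-0.01, -0.004, 0], "turn": 0, "claw": 0.9}, {"linear": [-0.022, -0.008, 0], "turn": 0, "claw": 0.9}, {"linear": [-0.03, -0.011, 0], "turn": 0, "claw": 0.9}, {"linear": [-0.03, -0.011, 0], "turn": 0, "claw": 0.9}, {"linear": [-0.026, -0.01, 0], "turn": 0, "claw": 0.9}, {"linear": [-0.018, -0.007, 0], "turn": 0, "claw": 0.9}, {"linear": [-0.01, -0.004, 0], "turn": 0, "claw": 0.9}, {"linear": [-0.004, -0.001, 0], "turn": 0, "claw": 0.9}]}}

```text
t: 20.98
tool_pos: [498.3, 231.4, 180.1]
tool_rot: [-2.158, 2.282, -0.072]
force: [-1.3, -0.2, -1.0]
opening: 35.8
```

Request:
{"op": "servo_tool", "data": {"increments": [{"linear": [0, 0, 0], "turn": 0, "claw": 0.9}, {"linear": [0, 0, 0], "turn": 0, "claw": 0.9}, {"linear": [0, 0, 0], "turn": 0, "claw": 0.9}, {"linear": [0, 0, 0], "turn": 0, "claw": 0.9}, {"linear": [0, 0, 0], "turn": 0, "claw": 0.9}, {"linear": [0, 0, 0], "turn": 0, "claw": 0.9}, {"linear": [0, 0, 0], "turn": 0, "claw": 0.9}, {"linear": [0, 0, 0], "turn": 0, "claw": 0.9}]}}

```text
t: 21.65
tool_pos: [495.6, 227.8, 176.9]
tool_rot: [2.15, -2.281, 0.068]
force: [-0.6, -0.9, -0.1]
opening: 36.3
```

```bash
python3 - <<'E'
from h import *
f=arm.grab_frame("wrist"); caps(f,80); s=arm.get_state(); caps(f,s["tool_pos"][2]+37)
g=arm.grab_frame("top"); caps(g,s["tool_pos"][2]+37)
print(proj(f,s["tool_pos"]-rot(s["tool_rot"])[:,2]*37)) ; save(f,"w5")
go(503,224,75,-1.621)
E
```

```text
blue 1243 [271.  85.] [585. 224.  80.]
blue 103 [128. 299.] [445. 337.  80.]
blue 62 [114. 305.] [440. 348.  80.]
green 3388 [284. 354.] [387. 226.  80.]
red 1717 [475.  45.] [602.  96.  80.]
red 20 [272. 172.] [531. 227.  80.]
red 174 [555. 358.] [365.   8.  80.]
blue 1243 [271.  85.] [578. 226. 214.]
blue 103 [128. 299.] [516. 277. 214.]
blue 62 [114. 305.] [514. 282. 214.]
green 3388 [284. 354.] [490. 228. 214.]
red 1717 [475.  45.] [586. 170. 214.]
red 20 [272. 172.] [554. 228. 214.]
red 174 [555. 358.] [480. 131. 214.]
blue 91 [156. 177.] [558. 183. 214.]
green 37 [329. 249.] [ 411. -174.  214.]
red 219 [332. 161.] [ 593. -183.  214.]
red 124 [230. 173.] [568.  31. 214.]
red 77 [155. 195.] [519. 182. 214.]
red 77 [334. 252.] [ 404. -184.  214.]
red 81 [250. 272.] [365. -15. 214.]
[279.15396367 343.71453559]
t 21.75 tcp [495.7 227.9 176.9] x [-0.059 -0.998  0.034] z [ 0.025 -0.036 -0.999] F [-0.1 -0.4 -0.3] op 36.0 j [ 0.24  0.17  1.74 -0.04  1.22  1.88]
yaw now -1.63 turn -0.009 then linear mm (after-turn axes) [ 1.000e-01 -4.700e+00  1.021e+02]
```

View pics/w5.png

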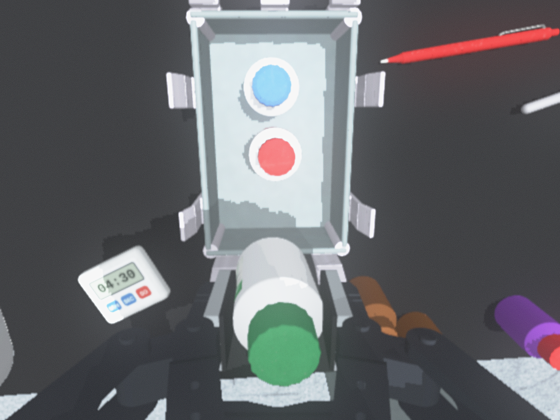

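Request:
{"op": "servo_tool", "data": {"increments": [{"linear": [0.0005, -0.002, 0.01], "turn": -0.005, "claw": 0.9}, {"linear": [0, -0.002, 0.02], "turn": -0.004, "claw": 0.9}, {"linear": [0, 0, 0.02], "turn": 0, "claw": 0.9}, {"linear": [0, 0, 0.02], "turn": 0, "claw": 0.9}, {"linear": [0, 0, 0.015], "turn": 0, "claw": 0.9}, {"linear": [0, 0, 0.007], "turn": 0, "claw": 0.9}, {"linear": [0, 0, 0.002], "turn": 0, "claw": 0.9}, {"linear": [0, 0, 0], "turn": 0, "claw": 0.9}]}}

```text
t: 22.42
tool_pos: [504.1, 223.6, 77.5]
tool_rot: [2.165, -2.27, 0.071]
force: [0.1, 1.1, -0.9]
opening: 36.2
```

```bash
python3 - <<'E'
from h import *
go(502,224,42,-1.621)
E
```

```text
t 22.42 tcp [504.1 223.6  77.5] x [-0.048 -0.998  0.034] z [ 0.029 -0.035 -0.999] F [ 0.1  1.1 -0.9] op 36.2 j [ 0.23  0.31  1.79 -0.05  1.02  1.87]
yaw now -1.6187 turn 0.0023 then linear mm (after-turn axes) [-1.5  3.2 35.4]
```

Request:
{"op": "servo_tool", "data": {"increments": [{"linear": [-0.001, 0.002, 0.007], "turn": 0, "claw": 0.9}, {"linear": [-0.0005, 0.001, 0.01], "turn": 0, "claw": 0.9}, {"linear": [0, 0, 0.01], "turn": 0, "claw": 0.9}, {"linear": [0, 0, 0.006], "turn": 0, "claw": 0.9}, {"linear": [0, 0, 0.002], "turn": 0, "claw": 0.9}, {"linear": [0, 0, 0], "turn": 0, "claw": 0.9}, {"linear": [0, 0, 0], "turn": 0, "claw": 0.9}, {"linear": [0, 0, 0], "turn": 0, "claw": 0.9}]}}

```text
t: 23.08
tool_pos: [504.2, 224.9, 41.5]
tool_rot: [-2.168, 2.271, -0.075]
force: [0.7, -0.0, -0.4]
opening: 36.2
```

```bash
python3 - <<'E'
from h import *
go(502,224,40,-1.621)
E
```

```text
t 23.08 tcp [504.2 224.9  41.5] x [-0.047 -0.998  0.032] z [ 0.034 -0.034 -0.999] F [ 0.7 -0.  -0.4] op 36.2 j [ 0.23  0.37  1.8  -0.05  0.94  1.88]
yaw now -1.6182 turn 0.0028 then linear mm (after-turn axes) [0.9 2.3 1.5]
```

Request:
{"op": "servo_tool", "data": {"increments": [{"linear": [0, 0, 0.0015], "turn": 0, "claw": 0.9}, {"linear": [0, 0, 0.001], "turn": 0, "claw": 0.9}, {"linear": [0, 0, 0.0], "turn": 0, "claw": 0.4}, {"linear": [0, 0, 0], "turn": 0, "claw": 0.4}, {"linear": [0, 0, -0.01], "turn": 0, "claw": 0.4}, {"linear": [0, 0, -0.02], "turn": 0, "claw": 0.4}, {"linear": [0, 0, -0.03], "turn": 0, "claw": 0.4}, {"linear": [0, 0, -0.035], "turn": 0, "claw": 0.4}]}}

```text
t: 23.75
tool_pos: [497.5, 226.9, 134.1]
tool_rot: [2.162, -2.267, 0.067]
force: [-0.2, 0.5, -0.3]
opening: 51.6
```

Request:
{"op": "servo_tool", "data": {"increments": [{"linear": [0, 0, -0.03], "turn": 0, "claw": 0.4}, {"linear": [0, 0, -0.03], "turn": 0, "claw": 0.4}, {"linear": [0, 0, -0.02], "turn": -0.06, "claw": 0.4}, {"linear": [0, 0, -0.01], "turn": -0.12, "claw": 0.4}, {"linear": [0, 0, 0], "turn": -0.12, "claw": 0.4}, {"linear": [0, 0, 0], "turn": -0.12, "claw": 0.4}, {"linear": [0, 0, 0], "turn": -0.12, "claw": 0.4}, {"linear": [0, 0, 0], "turn": -0.12, "claw": 0.4}]}}

```text
t: 24.42
tool_pos: [499.2, 232.4, 247.3]
tool_rot: [2.799, -1.411, 0.088]
force: [0.5, 0.5, 0.1]
opening: 51.0
```

Request:
{"op": "servo_tool", "data": {"increments": [{"linear": [0, 0, 0], "turn": -0.12, "claw": 0.4}, {"linear": [0, 0, 0], "turn": -0.12, "claw": 0.4}, {"linear": [0, 0, 0], "turn": -0.12, "claw": 0.4}, {"linear": [0, 0, 0], "turn": -0.12, "claw": 0.4}, {"linear": [0, 0, 0], "turn": -0.12, "claw": 0.4}, {"linear": [0, 0, 0], "turn": -0.12, "claw": 0.4}, {"linear": [0, 0, 0], "turn": -0.12, "claw": 0.4}, {"linear": [0, 0, 0], "turn": -0.08, "claw": 0.4}]}}

```text
t: 25.08
tool_pos: [498.8, 232.8, 254.8]
tool_rot: [3.112, 0.042, 0.084]
force: [-0.0, 0.2, 0.5]
opening: 51.3
```

```bash
python3 - <<'E'
from h import *
g=arm.grab_frame("top"); caps(g,80)
for k in("lid_handle","lid_hinge","pin_head","pin_tip"): 
    for p,c in pts(k,g): print(k,np.round(p,1),round(c,2))
go(493,-386,200,0)
E
```

```text
blue 90 [156. 177.] [584. 225.  80.]
green 84 [154. 213.] [497. 226.  80.]
green 38 [329. 249.] [ 411. -191.   80.]
red 222 [332. 161.] [ 624. -202.   80.]
red 125 [230. 173.] [594.  47.  80.]
red 75 [155. 195.] [538. 223.  80.]
red 77 [334. 252.] [ 403. -203.   80.]
red 82 [250. 272.] [358.  -6.  80.]
lid_handle [ 496.8 -387.2   52.9] 0.62
lid_hinge [ 597.3 -387.1    8.9] 0.84
lid_hinge [423.  226.5 101.7] 0.4
pin_head [ 596.5 -124.4    8.3] 0.65
pin_head [ 491.6 -382.7   51.1] 0.43
pin_tip [555.1  12.3  13.5] 0.76
t 25.33 tcp [498.8 232.8 254.3] x [0.998 0.019 0.053] z [ 0.054 -0.028 -0.998] F [-0.3 -0.8 -0.5] op 51.3 j [ 0.24  0.08  1.67 -0.04  1.34  0.23]
yaw now 0.0191 turn 0.0191 then linear mm (after-turn axes) [ -8.7 617.   71.9]
```

Request:
{"op": "servo_tool", "data": {"increments": [{"linear": [0, 0.015, 0], "turn": 0.005, "claw": 0.4}, {"linear": [0, 0.03, 0], "turn": 0.005, "claw": 0.4}, {"linear": [0, 0.036, 0], "turn": 0, "claw": 0.4}, {"linear": [0, 0.036, 0], "turn": 0, "claw": 0.4}, {"linear": [0, 0.036, 0], "turn": 0, "claw": 0.4}, {"linear": [0, 0.036, 0], "turn": 0, "claw": 0.4}, {"linear": [0, 0.036, 0], "turn": 0, "claw": 0.4}, {"linear": [0, 0.036, 0], "turn": 0, "claw": 0.4}]}}

```text
t: 26.0
tool_pos: [498.4, -30.9, 262.2]
tool_rot: [3.115, 0.005, 0.087]
force: [0.2, -0.3, -0.4]
opening: 51.2
```

Request:
{"op": "servo_tool", "data": {"increments": [{"linear": [0, 0.036, 0], "turn": 0, "claw": 0.4}, {"linear": [0, 0.036, 0], "turn": 0, "claw": 0.4}, {"linear": [0, 0.036, 0], "turn": 0, "claw": 0.4}, {"linear": [0, 0.036, 0], "turn": 0, "claw": 0.4}, {"linear": [0, 0.036, 0], "turn": 0, "claw": 0.4}, {"linear": [0, 0.036, 0], "turn": 0, "claw": 0.4}, {"linear": [0, 0.036, 0], "turn": 0, "claw": 0.4}, {"linear": [0, 0.036, 0], "turn": 0, "claw": 0.4}]}}

```text
t: 26.67
tool_pos: [493.6, -333.5, 271.9]
tool_rot: [3.114, -0.025, 0.093]
force: [0.9, -0.0, 0.1]
opening: 51.1
```

Request:
{"op": "servo_tool", "data": {"increments": [{"linear": [0, 0.015, 0], "turn": 0, "claw": 0.4}, {"linear": [0, 0.006, 0], "turn": 0, "claw": 0.4}, {"linear": [0, 0, 0], "turn": 0, "claw": 0.4}, {"linear": [0, 0, 0], "turn": 0, "claw": 0.4}, {"linear": [0, 0, 0], "turn": 0, "claw": 0.4}, {"linear": [0, 0, 0], "turn": 0, "claw": 0.4}, {"linear": [0, 0, 0], "turn": 0, "claw": 0.4}, {"linear": [0, 0, 0], "turn": 0, "claw": 0.4}]}}

```text
t: 27.33
tool_pos: [492.5, -355.9, 271.8]
tool_rot: [3.116, -0.038, 0.091]
force: [-0.2, 0.4, -0.8]
opening: 51.0
```

```bash
python3 - <<'E'
from h import *
f=arm.grab_frame("wrist"); save(f,"w6")
for k in("lid_handle","lid_hinge"): 
    for p,c in pts(k,f): print(k,np.round(p,1),round(c,2),proj(f,p).round())
go(493,-386,150,0)
E
```

```text
lid_handle [ 491.9 -388.2   51.9] 0.56 [264. 205.]
lid_hinge [ 593.6 -386.8   10.3] 0.56 [351. 189.]
t 27.48 tcp [ 492.4 -356.5  271.8] x [ 0.998 -0.024  0.059] z [ 0.058 -0.025 -0.998] F [0.8 0.8 1.4] op 51.1 j [-0.84  0.18  1.53  0.03  1.38 -0.82]
yaw now -0.0244 turn -0.0244 then linear mm (after-turn axes) [ -6.6  26.6 122.3]
```

View pics/w6.png

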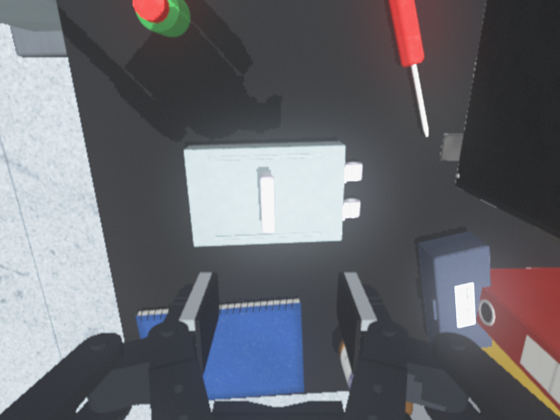

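Request:
{"op": "servo_tool", "data": {"increments": [{"linear": [0.041, 0, 0], "turn": 0, "claw": 0.4}, {"linear": [0.041, 0, 0], "turn": 0, "claw": 0.4}, {"linear": [0, 0, 0], "turn": 0, "claw": 0.4}, {"linear": [0, 0, 0], "turn": 0, "claw": 0.4}, {"linear": [0, 0, 0], "turn": 0, "claw": 0.4}, {"linear": [0, 0, 0], "turn": 0, "claw": 0.4}, {"linear": [0, 0, 0], "turn": 0, "claw": 0.4}, {"linear": [0, 0, 0], "turn": 0, "claw": 0.4}]}}

```text
t: 28.15
tool_pos: [573.0, -356.1, 271.9]
tool_rot: [3.121, -0.042, 0.079]
force: [-0.1, -0.1, 0.0]
opening: 51.3
```

Request:
{"op": "servo_tool", "data": {"increments": [{"linear": [-0.01, 0, 0], "turn": 0, "claw": 0.4}, {"linear": [-0.01, 0, 0], "turn": 0, "claw": 0.4}, {"linear": [-0.01, 0, 0], "turn": 0, "claw": 0.4}, {"linear": [-0.01, 0, 0], "turn": 0, "claw": 0.4}, {"linear": [-0.01, 0, 0], "turn": 0, "claw": 0.4}, {"linear": [-0.01, 0, 0], "turn": 0, "claw": 0.4}, {"linear": [-0.01, 0, 0], "turn": 0, "claw": 0.4}, {"linear": [-0.01, 0, 0], "turn": 0, "claw": 0.4}]}}

```text
t: 28.82
tool_pos: [485.3, -354.8, 271.1]
tool_rot: [3.117, -0.048, 0.085]
force: [-0.1, -0.8, -0.5]
opening: 51.5
```

Request:
{"op": "servo_tool", "data": {"increments": [{"linear": [0, 0, 0], "turn": 0, "claw": 0.4}, {"linear": [0, 0, 0], "turn": 0, "claw": 0.4}, {"linear": [0, 0, 0], "turn": 0, "claw": 0.4}, {"linear": [0, 0, 0], "turn": 0, "claw": 0.4}, {"linear": [0, 0, -0.041], "turn": 0, "claw": 0.4}, {"linear": [0, 0, -0.041], "turn": 0, "claw": 0.4}, {"linear": [0, 0, 0], "turn": 0, "claw": 0.4}, {"linear": [0, 0, 0], "turn": 0, "claw": 0.4}]}}

```text
t: 29.48
tool_pos: [478.8, -352.1, 354.8]
tool_rot: [3.119, -0.051, 0.082]
force: [-0.1, 0.3, -1.1]
opening: 50.9
```

Request:
{"op": "servo_tool", "data": {"increments": [{"linear": [0, 0, 0.01], "turn": 0, "claw": 0.4}, {"linear": [0, 0, 0.01], "turn": 0, "claw": 0.4}, {"linear": [0, 0, 0.01], "turn": 0, "claw": 0.4}, {"linear": [0, 0, 0.01], "turn": 0, "claw": 0.4}, {"linear": [0, 0, 0.01], "turn": 0, "claw": 0.4}, {"linear": [0, 0, 0.01], "turn": 0, "claw": 0.4}, {"linear": [0, 0, 0.01], "turn": 0, "claw": 0.4}, {"linear": [0, 0, 0.01], "turn": 0, "claw": 0.4}]}}

```text
t: 30.15
tool_pos: [483.2, -352.3, 262.4]
tool_rot: [3.124, -0.049, 0.077]
force: [0.6, -1.3, 0.7]
opening: 51.3
```

```bash
python3 - <<'E'
from h import *
for r in([3.116,-0.038,0.091],): print(rot(r)[:,2])
st()
f=arm.grab_frame("wrist")
im=f["img"].astype(int); m=(im.min(2)>200).astype(np.uint8)
k,l,s,c=cv2.connectedComponentsWithStats(m)
for i in range(1,k):
    if 150<s[i,4]<4000:
        v,u=np.nonzero(l==i); r=cv2.minAreaRect(np.stack([u,v],1).astype(np.float32)); P=[ray(f,*q,60) for q in cv2.boxPoints(r)]
        print(s[i,4],np.round(ray(f,*r[0],60),1),[np.round(q[:2]).tolist() for q in P])
for k in("lid_handle","lid_hinge"): 
    for p,cc in pts(k,f): print(k,np.round(p,1),round(cc,2))
E
```

```text
[ 0.05804844 -0.02472969 -0.99800743]
t 30.15 tcp [ 483.2 -352.3  262.4] x [ 0.998 -0.031  0.049] z [ 0.049 -0.017 -0.999] F [ 0.6 -1.3  0.7] op 51.3 j [-0.84  0.17  1.55  0.03  1.37 -0.82]
328 [ 641.3 -288.    60. ] [[629.0, -257.0], [634.0, -256.0], [654.0, -321.0], [650.0, -322.0]]
860 [ 720.8 -518.    60. ] [[703.0, -488.0], [726.0, -488.0], [739.0, -549.0], [715.0, -549.0]]
239 [ 318.2 -629.6   60. ] [[302.0, -640.0], [306.0, -617.0], [334.0, -619.0], [331.0, -643.0]]
lid_handle [ 491.2 -387.3   50.5] 0.61
lid_hinge [ 593.2 -386.1   10.4] 0.72
```

Request:
{"op": "servo_tool", "data": {"increments": [{"linear": [-0.01, 0, 0], "turn": 0, "claw": 0.4}, {"linear": [-0.01, 0, 0], "turn": 0, "claw": 0.4}, {"linear": [-0.01, 0, 0], "turn": 0, "claw": 0.4}, {"linear": [-0.01, 0, 0], "turn": 0, "claw": 0.4}, {"linear": [-0.01, 0, 0], "turn": 0, "claw": 0.4}, {"linear": [-0.01, 0, 0], "turn": 0, "claw": 0.4}, {"linear": [-0.01, 0, 0], "turn": 0, "claw": 0.4}, {"linear": [-0.01, 0, 0], "turn": 0, "claw": 0.4}]}}

```text
t: 30.97
tool_pos: [396.8, -351.0, 262.9]
tool_rot: [3.118, -0.048, 0.083]
force: [1.0, -0.5, -0.4]
opening: 51.0
```

Request:
{"op": "servo_tool", "data": {"increments": [{"linear": [0.041, 0, 0], "turn": 0, "claw": 0.4}, {"linear": [0, 0, 0], "turn": 0, "claw": 0.4}, {"linear": [0.041, 0, 0], "turn": 0, "claw": 0.4}, {"linear": [0, 0, 0], "turn": 0, "claw": 0.4}, {"linear": [0, 0, 0], "turn": 0, "claw": 0.4}, {"linear": [0, 0, 0], "turn": 0, "claw": 0.4}, {"linear": [0, 0, 0], "turn": 0, "claw": 0.4}, {"linear": [0, 0, 0], "turn": 0, "claw": 0.4}]}}

```text
t: 31.63
tool_pos: [467.6, -351.1, 258.9]
tool_rot: [3.13, -0.059, 0.065]
force: [0.3, -1.0, 0.0]
opening: 50.7
```

Request:
{"op": "servo_tool", "data": {"increments": [{"linear": [-0.005, 0, 0], "turn": 0, "claw": 0.4}, {"linear": [-0.005, 0, 0], "turn": 0, "claw": 0.4}, {"linear": [-0.005, 0, 0], "turn": 0, "claw": 0.4}, {"linear": [-0.005, 0, 0], "turn": 0, "claw": 0.4}, {"linear": [-0.005, 0, 0], "turn": 0, "claw": 0.4}, {"linear": [-0.005, 0, 0], "turn": 0, "claw": 0.4}, {"linear": [-0.005, 0, 0], "turn": 0, "claw": 0.4}, {"linear": [-0.005, 0, 0], "turn": 0, "claw": 0.4}]}}

```text
t: 32.3
tool_pos: [422.5, -350.3, 259.7]
tool_rot: [3.126, -0.061, 0.069]
force: [0.3, 0.2, -0.2]
opening: 51.0
```

Request:
{"op": "servo_tool", "data": {"increments": [{"linear": [0.041, 0, 0], "turn": 0, "claw": 0.4}, {"linear": [0, 0, 0], "turn": 0, "claw": 0.4}, {"linear": [-0.008, 0, 0], "turn": 0, "claw": 0.4}, {"linear": [-0.008, 0, 0], "turn": 0, "claw": 0.4}, {"linear": [-0.008, 0, 0], "turn": 0, "claw": 0.4}, {"linear": [-0.008, 0, 0], "turn": 0, "claw": 0.4}, {"linear": [-0.008, 0, 0], "turn": 0, "claw": 0.4}, {"linear": [0, 0, 0], "turn": 0, "claw": 0.4}]}}

```text
t: 32.97
tool_pos: [414.8, -348.5, 256.1]
tool_rot: [3.131, -0.066, 0.06]
force: [0.7, -0.9, -0.8]
opening: 51.1
```

Request:
{"op": "servo_tool", "data": {"increments": [{"linear": [0.041, 0, 0], "turn": 0, "claw": 0.4}, {"linear": [0, 0, 0], "turn": 0, "claw": 0.4}, {"linear": [-0.008, 0, 0], "turn": 0, "claw": 0.4}, {"linear": [-0.008, 0, 0], "turn": 0, "claw": 0.4}, {"linear": [-0.008, 0, 0], "turn": 0, "claw": 0.4}, {"linear": [-0.008, 0, 0], "turn": 0, "claw": 0.4}, {"linear": [-0.008, 0, 0], "turn": 0, "claw": 0.4}, {"linear": [0, 0, 0], "turn": 0, "claw": 0.4}]}}

```text
t: 33.63
tool_pos: [408.0, -348.1, 255.7]
tool_rot: [3.131, -0.073, 0.058]
force: [1.0, 0.7, -0.1]
opening: 51.2
```

```bash
python3 - <<'E'
from h import *
st()
E
```

```text
t 33.63 tcp [ 408.  -348.1  255.7] x [ 0.998 -0.047  0.037] z [ 0.037 -0.01  -0.999] F [ 1.   0.7 -0.1] op 51.2 j [-0.94  0.05  1.7   0.02  1.36 -0.9 ]
```

Request:
{"op": "servo_tool", "data": {"increments": [{"linear": [0.041, 0, 0], "turn": 0, "claw": 0.4}, {"linear": [0, 0, 0], "turn": 0, "claw": 0.4}, {"linear": [0.041, 0, 0], "turn": 0, "claw": 0.4}, {"linear": [0, 0, 0], "turn": 0, "claw": 0.4}, {"linear": [0.005, 0.014, 0.01], "turn": -0.057, "claw": 0.4}, {"linear": [0.005, 0.014, 0.01], "turn": 0, "claw": 0.4}, {"linear": [0, 0.01, 0.01], "turn": 0, "claw": 0.4}, {"linear": [0, 0, 0.01], "turn": 0, "claw": 0.4}]}}

```text
t: 34.3
tool_pos: [497.4, -390.8, 214.9]
tool_rot: [3.135, 0.014, 0.055]
force: [0.5, 0.1, 0.4]
opening: 51.3
```

Request:
{"op": "servo_tool", "data": {"increments": [{"linear": [0, 0, 0.01], "turn": 0, "claw": 0.4}, {"linear": [0, 0, 0.01], "turn": 0, "claw": 0.4}, {"linear": [0, 0, 0.01], "turn": 0, "claw": 0.4}, {"linear": [0, 0, 0.01], "turn": 0, "claw": 0.4}, {"linear": [0, 0, 0.01], "turn": 0, "claw": 0.4}, {"linear": [0, 0, 0.005], "turn": 0, "claw": 0.4}, {"linear": [0, 0, 0], "turn": 0, "claw": 0.4}, {"linear": [0, 0, 0], "turn": 0, "claw": 0.4}]}}

```text
t: 34.97
tool_pos: [496.7, -387.9, 151.2]
tool_rot: [3.14, 0.012, 0.05]
force: [-0.1, -0.8, 0.2]
opening: 51.4
```

```bash
python3 - <<'E'
from h import *
f=arm.grab_frame("wrist")
for k in("lid_handle","lid_hinge"): 
    for p,cc in pts(k,f): print(k,np.round(p,1),round(cc,2))
im=f["img"].astype(int)
for d in arm.regions_of("lid_handle",f)[:1]:
    v,u=np.nonzero(d["pixels"]); r=cv2.minAreaRect(np.stack([u,v],1).astype(np.float32)); print(d["conf"],[np.round(ray(f,*q,30)[:2]).tolist() for q in cv2.boxPoints(r)])
    m=(d["pixels"]&(im.min(2)>np.median(im.min(2)[d["pixels"]])+25)).astype(np.uint8)
    k,l,s,c=cv2.connectedComponentsWithStats(m)
    for i in range(1,k):
        if s[i,4]>150:
            v,u=np.nonzero(l==i); r=cv2.minAreaRect(np.stack([u,v],1).astype(np.float32)); print(s[i,4],[np.round(ray(f,*q,60)[:2]).tolist() for q in cv2.boxPoints(r)])
save(f,"w7"); go(492,-388,80,0.01)
E
```

```text
lid_handle [ 489.9 -386.4   51.5] 0.58
lid_hinge [ 594.9 -387.9    8.5] 0.59
0.93 [[411.0, -330.0], [594.0, -329.0], [607.0, -443.0], [399.0, -441.0]]
474 [[568.0, -350.0], [584.0, -350.0], [586.0, -365.0], [570.0, -365.0]]
812 [[489.0, -378.0], [501.0, -378.0], [501.0, -415.0], [489.0, -415.0]]
415 [[568.0, -387.0], [584.0, -387.0], [586.0, -404.0], [570.0, -404.0]]
t 35.17 tcp [ 497.1 -388.5  152.3] x [0.999 0.007 0.033] z [ 0.033 -0.002 -0.999] F [-0.1  0.6 -0.6] op 51.1 j [-0.86  0.36  1.55  0.03  1.21 -0.88]
yaw now 0.0075 turn -0.0025 then linear mm (after-turn axes) [-7.5 -0.8 72.1]
```

Request:
{"op": "servo_tool", "data": {"increments": [{"linear": [-0.004, 0, 0.01], "turn": 0, "claw": 0.4}, {"linear": [-0.003, 0, 0.015], "turn": 0, "claw": 0.4}, {"linear": [0, 0, 0.015], "turn": 0, "claw": 0.4}, {"linear": [0, 0, 0.015], "turn": 0, "claw": 0.4}, {"linear": [0, 0, 0.015], "turn": 0, "claw": 0.4}, {"linear": [0, 0, 0.01], "turn": 0, "claw": 0.4}, {"linear": [0, 0, 0.005], "turn": 0, "claw": 0.4}, {"linear": [0, 0, 0], "turn": 0, "claw": 0.4}]}}

```text
t: 35.83
tool_pos: [493.3, -391.5, 65.0]
tool_rot: [3.132, 0.012, 0.059]
force: [-1.2, 0.1, -0.2]
opening: 51.1
```

```bash
python3 - <<'E'
from h import *
go(494,-388,38,0.005)
E
```

```text
t 35.83 tcp [ 493.3 -391.5   65. ] x [0.999 0.008 0.038] z [ 0.038 -0.009 -0.999] F [-1.2  0.1 -0.2] op 51.1 j [-0.87  0.46  1.61  0.03  1.04 -0.89]
yaw now 0.0076 turn 0.0026 then linear mm (after-turn axes) [-0.3 -3.8 27. ]
```

Request:
{"op": "servo_tool", "data": {"increments": [{"linear": [0, -0.002, 0.006], "turn": 0, "claw": 0.4}, {"linear": [0, -0.002, 0.007], "turn": 0, "claw": 0.4}, {"linear": [0, 0, 0.006], "turn": 0, "claw": 0.4}, {"linear": [0, 0, 0.004], "turn": 0, "claw": 0.4}, {"linear": [0, 0, 0.001], "turn": 0, "claw": 0.4}, {"linear": [0, 0, 0], "turn": 0, "claw": 0.4}, {"linear": [0, 0, 0], "turn": 0, "claw": 0.4}, {"linear": [0, 0, 0], "turn": 0, "claw": 0.4}], "squeeze": 80}}

```text
t: 36.5
tool_pos: [495.5, -388.6, 41.1]
tool_rot: [3.128, 0.012, 0.063]
force: [-0.4, -0.9, -0.4]
opening: 50.8
```

Request:
{"op": "servo_tool", "data": {"increments": [{"linear": [0, 0, 0], "turn": 0, "claw": 0.7}, {"linear": [0, 0, 0], "turn": 0, "claw": 0.8}, {"linear": [0, 0, 0], "turn": 0, "claw": 1}, {"linear": [0, 0, 0], "turn": 0, "claw": 1}, {"linear": [0, 0, 0], "turn": 0, "claw": 1}, {"linear": [0, 0, 0], "turn": 0, "claw": 1}, {"linear": [0, 0, 0], "turn": 0, "claw": 1}, {"linear": [0, 0, 0], "turn": 0, "claw": 1}]}}

```text
t: 37.17
tool_pos: [495.9, -389.1, 42.6]
tool_rot: [3.127, 0.012, 0.065]
force: [0.4, 0.1, -0.1]
opening: 11.8
```

Request:
{"op": "servo_tool", "data": {"increments": [{"linear": [0, 0, -0.01], "turn": 0, "claw": 1}, {"linear": [0, 0, -0.02], "turn": 0, "claw": 1}, {"linear": [0, 0, -0.03], "turn": 0, "claw": 1}, {"linear": [0, 0, -0.035], "turn": 0, "claw": 1}, {"linear": [0, 0, -0.035], "turn": 0, "claw": 1}, {"linear": [0, 0, -0.03], "turn": 0, "claw": 1}, {"linear": [0, 0, 0], "turn": 0, "claw": 1}, {"linear": [0, 0, 0], "turn": 0, "claw": 1}]}}

```text
t: 37.83
tool_pos: [485.8, -383.6, 206.6]
tool_rot: [3.136, 0.012, 0.053]
force: [0.1, 0.3, -4.6]
opening: 12.0
```

```bash
python3 - <<'E'
from h import *
st()
f=arm.grab_frame("scene")
for k in("lid_handle","lid_hinge"): 
    for p,cc in pts(k,f): print(k,np.round(p,1),round(cc,2))
E
```

```text
t 37.83 tcp [ 485.8 -383.6  206.6] x [0.999 0.008 0.033] z [ 0.034 -0.004 -0.999] F [ 0.1  0.3 -4.6] op 12.0 j [-0.87  0.28  1.54  0.02  1.3  -0.89]
lid_hinge [ 582.8 -384.1  175.9] 0.64
lid_hinge [419.4 228.4 100.7] 0.56
lid_hinge [585.3 220.9  40.4] 0.31
```

Request:
{"op": "servo_tool", "data": {"increments": [{"linear": [0, -0.01, 0], "turn": 0.03, "claw": 1}, {"linear": [0, -0.02, 0], "turn": 0.028, "claw": 1}, {"linear": [0.002, -0.03, 0], "turn": 0, "claw": 1}, {"linear": [0.002, -0.034, 0], "turn": 0, "claw": 1}, {"linear": [0.002, -0.034, 0], "turn": 0, "claw": 1}, {"linear": [0.002, -0.034, 0], "turn": 0, "claw": 1}, {"linear": [0.002, -0.034, 0], "turn": 0, "claw": 1}, {"linear": [0.002, -0.034, 0], "turn": 0, "claw": 1}]}}

```text
t: 38.65
tool_pos: [500.0, -147.0, 187.0]
tool_rot: [-3.125, 0.102, -0.011]
force: [1.0, -0.5, -1.9]
opening: 12.3
```

Request:
{"op": "servo_tool", "data": {"increments": [{"linear": [0.002, -0.034, 0], "turn": 0, "claw": 1}, {"linear": [0.002, -0.034, 0], "turn": 0, "claw": 1}, {"linear": [0.002, -0.034, 0], "turn": 0, "claw": 1}, {"linear": [0.002, -0.034, 0], "turn": 0, "claw": 1}, {"linear": [0.002, -0.034, 0], "turn": 0, "claw": 1}, {"linear": [0.002, -0.034, 0], "turn": 0, "claw": 1}, {"linear": [0.002, -0.034, 0], "turn": 0, "claw": 1}, {"linear": [0.002, -0.034, 0], "turn": 0, "claw": 1}]}}

```text
t: 39.32
tool_pos: [522.2, 139.5, 174.6]
tool_rot: [-3.119, 0.105, 0.037]
force: [0.9, -0.1, -1.9]
opening: 12.1
```

Request:
{"op": "servo_tool", "data": {"increments": [{"linear": [0.001, -0.03, 0], "turn": 0, "claw": 1}, {"linear": [0, -0.022, 0], "turn": 0, "claw": 1}, {"linear": [0, -0.012, 0], "turn": 0, "claw": 1}, {"linear": [0, -0.005, 0], "turn": 0, "claw": 1}, {"linear": [0, 0, 0], "turn": 0, "claw": 1}, {"linear": [0, 0, 0], "turn": 0, "claw": 1}, {"linear": [0, 0, 0], "turn": 0, "claw": 1}, {"linear": [0, 0, 0], "turn": 0, "claw": 1}]}}

```text
t: 39.98
tool_pos: [518.3, 216.3, 161.6]
tool_rot: [-3.121, 0.094, 0.076]
force: [0.6, 0.5, -3.1]
opening: 12.0
```

```bash
python3 - <<'E'
from h import *
go(545,222,160,-0.05)
f=arm.grab_frame("scene")
for k in("lid_handle","lid_hinge"): 
    for p,cc in pts(k,f): print(k,np.round(p,1),round(cc,2))
f=arm.grab_frame("wrist")
for k in("lid_hinge","hinge_entry"): 
    for p,cc in pts(k,f): print(k,np.round(p,1),round(cc,2))
save(f,"w8")
E
```

```text
t 39.98 tcp [518.3 216.3 161.6] x [ 0.997 -0.06  -0.049] z [-0.048  0.019 -0.999] F [ 0.6  0.5 -3.1] op 12.0 j [0.17 0.25 1.67 0.03 1.26 0.22]
yaw now -0.0596 turn -0.0096 then linear mm (after-turn axes) [26.4 -7.   0.4]
lid_handle [512.1 218.  171.8] 0.67
lid_hinge [612.8 212.1 123.3] 0.74
lid_hinge [614.5 212.2 121.8] 0.86
hinge_entry [644.4 165.4  70.2] 0.64
```

Request:
{"op": "servo_tool", "data": {"increments": [{"linear": [0, 0, -0.01], "turn": 0, "claw": 1}, {"linear": [0.01, 0, -0.01], "turn": 0, "claw": 1}, {"linear": [0.01, 0, -0.01], "turn": 0, "claw": 1}, {"linear": [0.01, 0, 0], "turn": 0, "claw": 1}, {"linear": [0.01, 0, 0], "turn": 0, "claw": 1}, {"linear": [0, 0, 0], "turn": 0, "claw": 1}, {"linear": [-0.041, 0, 0], "turn": 0, "claw": 1}, {"linear": [0, 0, 0], "turn": 0, "claw": 1}]}}

```text
t: 40.95
tool_pos: [517.8, 214.8, 191.5]
tool_rot: [-3.122, 0.096, 0.087]
force: [-0.5, -0.1, -4.4]
opening: 12.0
```

Request:
{"op": "servo_tool", "data": {"increments": [{"linear": [0.007, 0, 0], "turn": 0, "claw": 1}, {"linear": [0.007, 0, 0], "turn": 0, "claw": 1}, {"linear": [0.007, 0, 0], "turn": 0, "claw": 1}, {"linear": [0.007, 0, 0], "turn": 0, "claw": 1}, {"linear": [0.007, 0, 0], "turn": 0, "claw": 1}, {"linear": [0, 0, 0], "turn": 0, "claw": 1}, {"linear": [-0.041, 0, 0], "turn": 0, "claw": 1}, {"linear": [0, 0, 0], "turn": 0, "claw": 1}]}}

```text
t: 41.62
tool_pos: [513.2, 214.0, 186.7]
tool_rot: [-3.123, 0.099, 0.101]
force: [0.0, 0.3, -4.3]
opening: 11.8
```

Request:
{"op": "servo_tool", "data": {"increments": [{"linear": [0.007, 0, 0], "turn": 0, "claw": 1}, {"linear": [0.007, 0, 0], "turn": 0, "claw": 1}, {"linear": [0.007, 0, 0], "turn": 0, "claw": 1}, {"linear": [0.007, 0, 0], "turn": 0, "claw": 1}, {"linear": [0.007, 0, 0], "turn": 0, "claw": 1}, {"linear": [0, 0, 0], "turn": 0, "claw": 1}, {"linear": [-0.041, 0, 0], "turn": 0, "claw": 1}, {"linear": [0, 0, 0], "turn": 0, "claw": 1}]}}

```text
t: 42.28
tool_pos: [510.9, 213.1, 182.8]
tool_rot: [-3.124, 0.102, 0.112]
force: [-0.5, 1.4, -4.8]
opening: 11.7
```

Request:
{"op": "servo_tool", "data": {"increments": [{"linear": [0.007, 0, 0], "turn": 0, "claw": 1}, {"linear": [0.007, 0, 0], "turn": 0, "claw": 1}, {"linear": [0.007, 0, 0], "turn": 0, "claw": 1}, {"linear": [0.007, 0, 0], "turn": 0, "claw": 1}, {"linear": [0.007, 0, 0], "turn": 0, "claw": 1}, {"linear": [0, 0, 0], "turn": 0, "claw": 1}, {"linear": [0, 0, 0], "turn": 0, "claw": 1}, {"linear": [0, 0, 0], "turn": 0, "claw": 1}]}}

```text
t: 42.95
tool_pos: [553.2, 210.4, 181.6]
tool_rot: [-3.124, 0.103, 0.105]
force: [-0.0, 0.4, -3.3]
opening: 12.4
```

```bash
python3 - <<'E'
from h import *
go(545,222,160,-0.05)
E
```

```text
t 42.95 tcp [553.2 210.4 181.6] x [ 0.996 -0.066 -0.068] z [-0.067  0.017 -0.998] F [-0.   0.4 -3.3] op 12.4 j [0.15 0.3  1.56 0.03 1.34 0.21]
yaw now -0.0658 turn -0.0158 then linear mm (after-turn axes) [ -7.3 -10.9  22.3]
```

Request:
{"op": "servo_tool", "data": {"increments": [{"linear": [-0.007, -0.001, 0], "turn": -0.002, "claw": 1}, {"linear": [-0.007, -0.001, 0], "turn": -0.002, "claw": 1}, {"linear": [-0.007, -0.001, 0], "turn": -0.002, "claw": 1}, {"linear": [-0.007, -0.001, 0], "turn": -0.002, "claw": 1}, {"linear": [-0.007, -0.001, 0], "turn": -0.002, "claw": 1}, {"linear": [-0.007, -0.001, 0], "turn": -0.002, "claw": 1}, {"linear": [-0.007, -0.001, 0], "turn": -0.002, "claw": 1}, {"linear": [-0.007, -0.001, 0], "turn": -0.002, "claw": 1}]}}

```text
t: 43.62
tool_pos: [491.2, 222.9, 186.0]
tool_rot: [-3.124, 0.075, 0.106]
force: [-0.5, -0.3, -2.7]
opening: 12.1
```

Request:
{"op": "servo_tool", "data": {"increments": [{"linear": [0.007, 0, 0], "turn": 0, "claw": 1}, {"linear": [0.007, 0, 0], "turn": 0, "claw": 1}, {"linear": [0.007, 0, 0], "turn": 0, "claw": 1}, {"linear": [0.007, 0, 0], "turn": 0, "claw": 1}, {"linear": [0.007, 0, 0], "turn": 0, "claw": 1}, {"linear": [0.007, 0, 0], "turn": 0, "claw": 1}, {"linear": [0.007, 0, 0], "turn": 0, "claw": 1}, {"linear": [0.007, 0, 0], "turn": 0, "claw": 1}]}}

```text
t: 44.28
tool_pos: [551.2, 220.5, 182.2]
tool_rot: [-3.124, 0.074, 0.105]
force: [-0.2, -0.7, -3.5]
opening: 12.0
```

Request:
{"op": "servo_tool", "data": {"increments": [{"linear": [0, 0, -0.007], "turn": 0, "claw": 1}, {"linear": [0, 0, -0.007], "turn": 0, "claw": 1}, {"linear": [0, 0, -0.007], "turn": 0, "claw": 1}, {"linear": [0, 0, -0.007], "turn": 0, "claw": 1}, {"linear": [0, 0, -0.007], "turn": 0, "claw": 1}, {"linear": [0, 0, -0.007], "turn": 0, "claw": 1}, {"linear": [0, 0, -0.007], "turn": 0, "claw": 1}, {"linear": [0, 0, -0.007], "turn": 0, "claw": 1}]}}

```text
t: 44.95
tool_pos: [555.9, 219.0, 242.8]
tool_rot: [-3.124, 0.075, 0.107]
force: [-0.1, 0.0, -2.8]
opening: 12.2
```

Request:
{"op": "servo_tool", "data": {"increments": [{"linear": [0, 0, 0.014], "turn": 0, "claw": 1}, {"linear": [0, 0, 0.014], "turn": 0, "claw": 1}, {"linear": [0, 0, 0.014], "turn": 0, "claw": 1}, {"linear": [0, 0, 0.014], "turn": 0, "claw": 1}, {"linear": [0, 0, 0], "turn": 0, "claw": 1}, {"linear": [0, 0, 0], "turn": 0, "claw": 1}, {"linear": [0, 0, 0], "turn": 0, "claw": 1}, {"linear": [0, 0, 0], "turn": 0, "claw": 1}]}}

```text
t: 45.62
tool_pos: [552.2, 220.4, 184.9]
tool_rot: [-3.123, 0.074, 0.101]
force: [0.8, 0.2, -2.8]
opening: 12.1
```

```bash
python3 - <<'E'
from h import *
for r in ([-3.124,.103,.105],): print(rot(r)[:,2])
go(545,222,160,-0.05)
E
```

```text
[-0.06660407  0.01632723 -0.99764589]
t 45.62 tcp [552.2 220.4 184.9] x [ 0.997 -0.047 -0.065] z [-0.064  0.017 -0.998] F [ 0.8  0.2 -2.8] op 12.1 j [0.17 0.3  1.55 0.03 1.34 0.21]
yaw now -0.0468 turn 0.0032 then linear mm (after-turn axes) [-5.6 -0.8 25.3]
```

Request:
{"op": "servo_tool", "data": {"increments": [{"linear": [-0.02, 0, 0], "turn": 0, "claw": 1}, {"linear": [-0.035, 0, 0], "turn": 0, "claw": 1}, {"linear": [-0.035, 0, 0], "turn": 0, "claw": 1}, {"linear": [-0.03, 0, 0], "turn": 0, "claw": 1}, {"linear": [-0.02, 0, 0], "turn": 0, "claw": 1}, {"linear": [-0.01, 0, 0], "turn": 0, "claw": 1}, {"linear": [-0.004, 0, 0], "turn": 0, "claw": 1}, {"linear": [0, 0, 0], "turn": 0, "claw": 1}]}}

```text
t: 46.28
tool_pos: [396.9, 228.0, 199.9]
tool_rot: [-3.121, 0.076, 0.081]
force: [-0.3, -0.2, -2.7]
opening: 11.9
```

Request:
{"op": "servo_tool", "data": {"increments": [{"linear": [0.01, 0, 0], "turn": 0, "claw": 1}, {"linear": [0.01, 0, 0], "turn": 0, "claw": 1}, {"linear": [0.01, 0, 0], "turn": 0, "claw": 1}, {"linear": [0.01, 0, 0], "turn": 0, "claw": 1}, {"linear": [0.01, 0, 0], "turn": 0, "claw": 1}, {"linear": [0.01, 0, 0], "turn": 0, "claw": 1}, {"linear": [0.01, 0, 0], "turn": 0, "claw": 1}, {"linear": [0.01, 0, 0], "turn": 0, "claw": 1}]}}

```text
t: 46.95
tool_pos: [490.3, 222.7, 195.9]
tool_rot: [-3.12, 0.08, 0.074]
force: [0.4, -0.4, -2.2]
opening: 12.2
```

Request:
{"op": "servo_tool", "data": {"increments": [{"linear": [0.01, 0, 0], "turn": 0, "claw": 1}, {"linear": [0.01, 0, 0], "turn": 0, "claw": 1}, {"linear": [0.01, 0, 0], "turn": 0, "claw": 1}, {"linear": [0.01, 0, 0], "turn": 0, "claw": 1}, {"linear": [0.01, 0, 0], "turn": 0, "claw": 1}, {"linear": [0.007, 0, 0], "turn": 0, "claw": 1}, {"linear": [0.003, 0, 0], "turn": 0, "claw": 1}, {"linear": [0, 0, 0], "turn": 0, "claw": 1}]}}

```text
t: 47.62
tool_pos: [563.6, 215.6, 186.3]
tool_rot: [-3.121, 0.09, 0.082]
force: [-1.2, 0.2, -2.6]
opening: 11.8
```

Request:
{"op": "servo_tool", "data": {"increments": [{"linear": [-0.041, 0, 0], "turn": 0, "claw": 1}, {"linear": [-0.041, 0, 0], "turn": 0, "claw": 1}, {"linear": [-0.041, 0, 0], "turn": 0, "claw": 1}, {"linear": [-0.02, 0, 0], "turn": 0, "claw": 1}, {"linear": [-0.01, 0, 0], "turn": 0, "claw": 1}, {"linear": [-0.005, 0, 0], "turn": 0, "claw": 1}, {"linear": [-0.002, 0, 0], "turn": 0, "claw": 1}, {"linear": [0, 0, 0], "turn": 0, "claw": 1}]}}

```text
t: 48.28
tool_pos: [396.4, 223.7, 188.8]
tool_rot: [-3.123, 0.093, 0.097]
force: [0.2, 0.4, -2.7]
opening: 12.0
```

```bash
python3 - <<'E'
from h import *
go(545,222,160,-0.05)
E
```

```text
t 48.28 tcp [396.4 223.7 188.8] x [ 0.996 -0.059 -0.063] z [-0.062  0.018 -0.998] F [ 0.2  0.4 -2.7] op 12.0 j [ 0.23 -0.01  1.91  0.03  1.3   0.28]
yaw now -0.0594 turn -0.0094 then linear mm (after-turn axes) [150.   -5.4  19.5]
```

Request:
{"op": "servo_tool", "data": {"increments": [{"linear": [0.012, 0, 0], "turn": -0.005, "claw": 1}, {"linear": [0.014, 0, 0], "turn": -0.005, "claw": 1}, {"linear": [0.014, 0, 0], "turn": 0, "claw": 1}, {"linear": [0.014, 0, 0], "turn": 0, "claw": 1}, {"linear": [0.014, 0, 0], "turn": 0, "claw": 1}, {"linear": [0.014, 0, 0], "turn": 0, "claw": 1}, {"linear": [0.014, 0, 0], "turn": 0, "claw": 1}, {"linear": [0.014, 0, 0], "turn": 0, "claw": 1}]}}

```text
t: 48.95
tool_pos: [522.5, 216.2, 181.5]
tool_rot: [-3.122, 0.078, 0.086]
force: [0.1, 0.6, -3.8]
opening: 12.0
```

Request:
{"op": "servo_tool", "data": {"increments": [{"linear": [0.012, 0, 0], "turn": 0, "claw": 1}, {"linear": [0.01, 0, 0], "turn": 0, "claw": 1}, {"linear": [0.008, 0, 0], "turn": 0, "claw": 1}, {"linear": [0.005, 0, 0], "turn": 0, "claw": 1}, {"linear": [0, 0, 0], "turn": 0, "claw": 1}, {"linear": [0, 0, 0], "turn": 0, "claw": 1}, {"linear": [0, 0, 0], "turn": 0, "claw": 1}, {"linear": [0, 0, 0], "turn": 0, "claw": 1}]}}

```text
t: 49.62
tool_pos: [569.9, 210.6, 175.2]
tool_rot: [-3.123, 0.086, 0.085]
force: [-0.9, 0.9, -3.1]
opening: 11.9
```

```bash
python3 - <<'E'
from h import *
go(549.5,220,135,-0.05)
f=arm.grab_frame("scene")
for k in("lid_handle","lid_hinge"): 
    for p,cc in pts(k,f): print(k,np.round(p,1),round(cc,2))
f=arm.grab_frame("wrist"); save(f,"w9")
for k in("lid_hinge","hinge_entry"): 
    for p,cc in pts(k,f): print(k,np.round(p,1),round(cc,2))
E
```

```text
t 49.62 tcp [569.9 210.6 175.2] x [ 0.997 -0.055 -0.054] z [-0.054  0.018 -0.998] F [-0.9  0.9 -3.1] op 11.9 j [0.15 0.34 1.54 0.03 1.32 0.19]
yaw now -0.0548 turn -0.0048 then linear mm (after-turn axes) [-18.6  -7.8  41.4]
lid_handle [562.5 214.6 188.7] 0.68
lid_hinge [663.2 206.9 133.1] 0.79
lid_hinge [662.3 207.4 133.6] 0.61
```

View pics/w9.png

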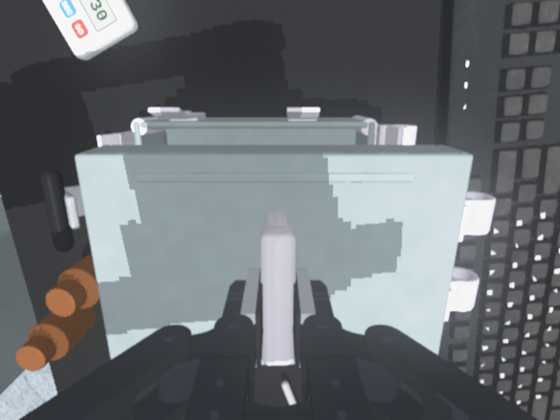

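Request:
{"op": "servo_tool", "data": {"increments": [{"linear": [-0.006, -0.003, 0], "turn": -0.005, "claw": 1}, {"linear": [-0.006, -0.003, 0.005], "turn": 0, "claw": 1}, {"linear": [-0.005, -0.002, 0.008], "turn": 0, "claw": 1}, {"linear": [0, 0, 0.008], "turn": 0, "claw": 1}, {"linear": [0, 0, 0.008], "turn": 0, "claw": 1}, {"linear": [0, 0, 0.006], "turn": 0, "claw": 1}, {"linear": [0, 0, 0.004], "turn": 0, "claw": 1}, {"linear": [0, 0, 0], "turn": 0, "claw": 1}]}}

```text
t: 50.58
tool_pos: [547.7, 221.9, 133.0]
tool_rot: [-3.123, 0.075, 0.085]
force: [0.1, 0.5, -2.5]
opening: 12.0
```

```bash
python3 - <<'E'
from h import *
go(551,220,113,-0.05)
f=arm.grab_frame("scene")
for k in("lid_handle","lid_hinge"): 
    for p,cc in pts(k,f): print(k,np.round(p,1),round(cc,2))
f=arm.grab_frame("wrist")
for k in("lid_hinge","hinge_entry"): 
    for p,cc in pts(k,f): print(k,np.round(p,1),round(cc,2))
E
```

```text
t 50.58 tcp [547.7 221.9 133. ] x [ 0.997 -0.048 -0.055] z [-0.054  0.018 -0.998] F [ 0.1  0.5 -2.5] op 12.0 j [0.17 0.35 1.61 0.03 1.23 0.21]
yaw now -0.0478 turn 0.0022 then linear mm (after-turn axes) [ 4.5  2.  19.8]
lid_handle [544.5 221.8 142. ] 0.84
lid_hinge [644.3 216.6  93.7] 0.76
lid_hinge [644.  217.8  91.6] 0.96
```

Request:
{"op": "servo_tool", "data": {"increments": [{"linear": [0.0015, 0, 0.002], "turn": 0, "claw": 1}, {"linear": [0.0015, 0, 0.003], "turn": 0, "claw": 1}, {"linear": [0, 0, 0.003], "turn": 0, "claw": 1}, {"linear": [0, 0, 0.003], "turn": 0, "claw": 1}, {"linear": [0, 0, 0.003], "turn": 0, "claw": 1}, {"linear": [0, 0, 0.002], "turn": 0, "claw": 1}, {"linear": [0, 0, 0.001], "turn": 0, "claw": 1}, {"linear": [0, 0, 0], "turn": 0, "claw": 1}]}}

```text
t: 51.55
tool_pos: [551.4, 221.3, 118.5]
tool_rot: [-3.124, 0.076, 0.081]
force: [-0.8, -0.6, -2.4]
opening: 12.0
```

```bash
python3 - <<'E'
from h import *
go(551,220,111,-0.05)
f=arm.grab_frame("scene")
for k in("lid_handle","lid_hinge"): 
    for p,cc in pts(k,f): print(k,np.round(p,1),round(cc,2))
f=arm.grab_frame("wrist")
for k in("lid_hinge","hinge_entry"): 
    for p,cc in pts(k,f): print(k,np.round(p,1),round(cc,2))
E
```

```text
t 51.55 tcp [551.4 221.3 118.5] x [ 0.997 -0.048 -0.052] z [-0.051  0.017 -0.999] F [-0.8 -0.6 -2.4] op 12.0 j [0.17 0.37 1.61 0.03 1.21 0.21]
yaw now -0.0482 turn 0.0018 then linear mm (after-turn axes) [0.1 1.4 7.5]
lid_handle [542.  224.7 128.3] 0.69
lid_hinge [647.1 218.6  80.5] 0.6
lid_hinge [648.5 217.5  78.4] 0.67
hinge_entry [640.6 161.7  69.7] 0.82
```

Request:
{"op": "servo_tool", "data": {"increments": [{"linear": [-0.0005, 0, 0.002], "turn": 0, "claw": 1}, {"linear": [-0.0005, 0, 0.002], "turn": 0, "claw": 1}, {"linear": [0, 0, 0.002], "turn": 0, "claw": 1}, {"linear": [0, 0, 0.002], "turn": 0, "claw": 1}, {"linear": [0, 0, 0.002], "turn": 0, "claw": 1}, {"linear": [0, 0, 0.001], "turn": 0, "claw": 1}, {"linear": [0, 0, 0], "turn": 0, "claw": 1}, {"linear": [0, 0, 0], "turn": 0, "claw": 1}]}}

```text
t: 52.52
tool_pos: [550.4, 222.0, 108.4]
tool_rot: [-3.124, 0.075, 0.077]
force: [-1.6, -1.2, 1.4]
opening: 12.2
```

```bash
python3 - <<'E'
from h import *
go(551,220,111,-0.05)
f=arm.grab_frame("wrist")
for k in("lid_hinge","hinge_entry"): 
    for p,cc in pts(k,f): print(k,np.round(p,1),round(cc,2))
E
```

```text
t 52.52 tcp [550.4 222.  108.4] x [ 0.998 -0.047 -0.05 ] z [-0.049  0.017 -0.999] F [-1.6 -1.2  1.4] op 12.2 j [0.17 0.38 1.62 0.03 1.18 0.21]
yaw now -0.0474 turn 0.0026 then linear mm (after-turn axes) [ 0.6  1.9 -2.7]
lid_hinge [645.5 220.2  69.1] 0.92
hinge_entry [640.1 163.   68.9] 0.93
```

Request:
{"op": "servo_tool", "data": {"increments": [{"linear": [0, 0, 0], "turn": 0, "claw": 0.75}, {"linear": [0, 0, 0], "turn": 0, "claw": 0.7}, {"linear": [0, 0, 0], "turn": 0, "claw": 0.6}, {"linear": [0, 0, 0], "turn": 0, "claw": 0.5}, {"linear": [0, 0, 0], "turn": 0, "claw": 0.45}, {"linear": [0, 0, 0], "turn": 0, "claw": 0.45}, {"linear": [0, 0, 0], "turn": 0, "claw": 0.45}, {"linear": [0, 0, 0], "turn": 0, "claw": 0.45}]}}

```text
t: 53.33
tool_pos: [552.3, 223.4, 109.0]
tool_rot: [-3.12, 0.076, 0.071]
force: [0.3, 0.0, -0.9]
opening: 47.3
```

```bash
python3 - <<'E'
from h import *
st()
for n in("wrist","scene"):
    f=arm.grab_frame(n); save(f,n+"10")
    for k in("lid_handle","lid_hinge","hinge_entry","case"): 
        for p,cc in pts(k,f): print(n,k,np.round(p,1),round(cc,2))
h=np.hstack([cv2.resize(cv2.imread("pics/scene10.png")[150:360,120:400],(400,300),interpolation=cv2.INTER_CUBIC),cv2.resize(cv2.imread("pics/wrist10.png"),(400,300))]); cv2.imwrite("pics/both10.png",h)
E
```

```text
t 53.33 tcp [552.3 223.4 109. ] x [ 0.998 -0.048 -0.046] z [-0.045  0.021 -0.999] F [ 0.3  0.  -0.9] op 47.3 j [0.17 0.38 1.62 0.03 1.18 0.21]
wrist lid_hinge [646.3 221.3  72.5] 0.59
wrist hinge_entry [642.8 219.   68. ] 0.63
wrist hinge_entry [641.1 160.8  67.7] 0.6
scene lid_handle [541.1 225.2 111.5] 0.62
scene lid_hinge [643.9 216.4  70.4] 0.79
scene case [545.3 221.3   0.8] 0.98
```

View pics/both10.png

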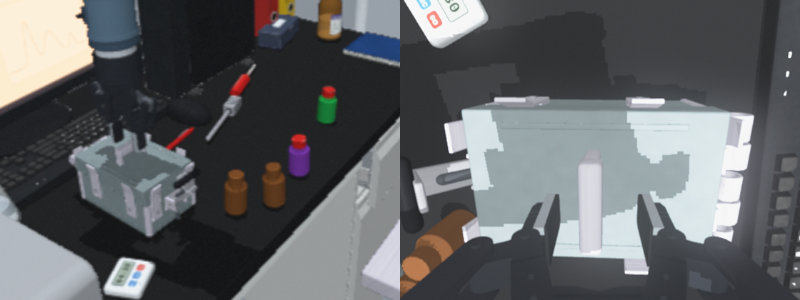

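Request:
{"op": "servo_tool", "data": {"increments": [{"linear": [0, 0, -0.008], "turn": 0, "claw": 0.4}, {"linear": [0, 0, -0.015], "turn": 0, "claw": 0.4}, {"linear": [0, 0, -0.02], "turn": 0, "claw": 0.4}, {"linear": [0, 0, -0.02], "turn": 0, "claw": 0.4}, {"linear": [0, 0, -0.02], "turn": 0, "claw": 0.4}, {"linear": [0, 0.005, -0.015], "turn": 0, "claw": 0.4}, {"linear": [0.001, 0.012, -0.008], "turn": 0, "claw": 0.4}, {"linear": [0.004, 0.02, 0], "turn": 0, "claw": 0.4}]}}

```text
t: 54.5
tool_pos: [559.0, 185.3, 221.2]
tool_rot: [-3.12, 0.068, 0.074]
force: [0.1, 0.1, 0.4]
opening: 51.1
```

Request:
{"op": "servo_tool", "data": {"increments": [{"linear": [0.005, 0.026, 0], "turn": 0, "claw": 0.4}, {"linear": [0.006, 0.03, 0], "turn": 0, "claw": 0.4}, {"linear": [0.006, 0.03, 0], "turn": 0, "claw": 0.4}, {"linear": [0.006, 0.03, 0], "turn": 0, "claw": 0.4}, {"linear": [0.006, 0.03, 0], "turn": 0, "claw": 0.4}, {"linear": [0.006, 0.03, 0], "turn": 0, "claw": 0.4}, {"linear": [0.006, 0.03, 0], "turn": 0, "claw": 0.4}, {"linear": [0.006, 0.03, 0], "turn": 0, "claw": 0.4}]}}

```text
t: 55.17
tool_pos: [595.4, -64.9, 218.2]
tool_rot: [-3.121, 0.06, 0.067]
force: [1.0, 0.9, 0.8]
opening: 51.0
```

Request:
{"op": "servo_tool", "data": {"increments": [{"linear": [0.005, 0.026, 0], "turn": 0, "claw": 0.4}, {"linear": [0.004, 0.022, 0], "turn": 0, "claw": 0.4}, {"linear": [0.003, 0.015, 0], "turn": -0.05, "claw": 0.4}, {"linear": [0.001, 0.008, 0], "turn": -0.1, "claw": 0.4}, {"linear": [0, 0.003, 0], "turn": -0.1, "claw": 0.4}, {"linear": [0, 0, 0], "turn": -0.08, "claw": 0.4}, {"linear": [0, 0, 0], "turn": 0, "claw": 0.4}, {"linear": [0, 0, 0], "turn": 0, "claw": 0.4}]}}

```text
t: 55.83
tool_pos: [602.3, -158.4, 215.3]
tool_rot: [-3.083, -0.451, 0.067]
force: [-0.6, 0.1, 0.3]
opening: 51.2
```

```bash
python3 - <<'E'
from h import *
for n in("wrist","top","scene"):
    f=arm.grab_frame(n)
    for k in("pin_head","pin_tip","lid_handle"): 
        for p,cc in pts(k,f): print(n,k,np.round(p,1),round(cc,2))
    if n=="wrist": save(f,"w11")
go(598,-128,100,0.295)
E
```

```text
wrist pin_head [ 595.8 -124.7   10.6] 0.85
top lid_handle [548.5 223.8 109.2] 0.73
scene pin_head [ 595.7 -126.9   12. ] 0.45
scene pin_tip [555.   15.2  15.4] 0.76
scene lid_handle [540.1 223.4 115. ] 0.66
t 56.43 tcp [ 602.8 -157.6  215.4] x [ 0.956  0.289 -0.038] z [-0.045  0.018 -0.999] F [ 0.4  0.  -0.3] op 51.2 j [-0.44  0.33  1.45 -0.    1.4  -0.74]
yaw now 0.2939 turn -0.0011 then linear mm (after-turn axes) [  8.4 -26.2 116. ]
```

View pics/w11.png

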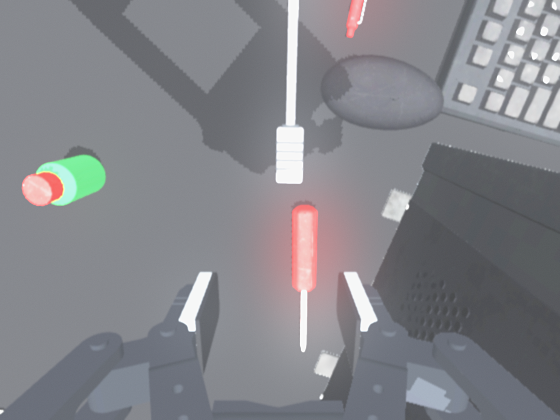

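```bash
python3 - <<'E'
from h import *
f=arm.grab_frame("wrist")
a=ray(f,293,5,12);b=ray(f,290.8,122,12);h=ray(f,289.7,155,24)
d=a-b; print(a,b,h,"yaw jaw",np.arctan2(d[1],d[0])-np.pi/2, "head from shaft", b-25*0)
f1=ray(f,290,127,24); b1=ray(f,289.5,184.5,24); print(f1,b1,np.linalg.norm(f1-b1))
go(h[0],h[1],60,np.arctan2(d[1],d[0])-np.pi/2)
E
```

```text
[562.95099617  -3.11717488  12.        ] [590.02175555 -95.64218364  12.        ] [ 597.72344247 -123.46086385   24.        ] yaw jaw 0.28463356277398666 head from shaft [590.02175555 -95.64218364  12.        ]
[590.52704931 -99.55385537  24.        ] [ 605.75570828 -149.76733307   24.        ] 52.47194866773069
t 56.48 tcp [ 602.8 -157.6  215.4] x [ 0.956  0.289 -0.038] z [-0.045  0.018 -0.999] F [ 0.5  0.1 -0.2] op 51.5 j [-0.44  0.33  1.45 -0.    1.4  -0.74]
yaw now 0.2939 turn 0.0093 then linear mm (after-turn axes) [ 10.7 -29.4 156.1]
```

Request:
{"op": "servo_tool", "data": {"increments": [{"linear": [0.004, -0.008, 0.01], "turn": 0.009, "claw": 0.4}, {"linear": [0.004, -0.009, 0.02], "turn": 0, "claw": 0.4}, {"linear": [0.0025, -0.008, 0.026], "turn": 0, "claw": 0.4}, {"linear": [0, 0, 0.028], "turn": 0, "claw": 0.4}, {"linear": [0, 0, 0.026], "turn": 0, "claw": 0.4}, {"linear": [0, 0, 0.02], "turn": 0, "claw": 0.4}, {"linear": [0, 0, 0.012], "turn": 0, "claw": 0.4}, {"linear": [0, 0, 0.005], "turn": 0, "claw": 0.4}]}}

```text
t: 57.15
tool_pos: [601.0, -122.7, 62.3]
tool_rot: [-3.088, -0.436, 0.057]
force: [0.3, 0.0, 0.3]
opening: 51.3
```

```bash
python3 - <<'E'
from h import *
go(598.5,-129,3,0.285)
f=arm.grab_frame("wrist")
for k in("pin_head","pin_tip"): 
    for p,cc in pts(k,f): print(k,np.round(p,1),round(cc,2))
E
```

```text
t 57.15 tcp [ 601.  -122.7   62.3] x [ 0.96   0.277 -0.033] z [-0.04   0.017 -0.999] F [0.3 0.  0.3] op 51.3 j [-0.39  0.48  1.58  0.    1.12 -0.68]
yaw now 0.281 turn -0.004 then linear mm (after-turn axes) [-2.2  6.9 59.3]
pin_head [ 594.  -128.2   13.8] 0.59
```

Request:
{"op": "servo_tool", "data": {"increments": [{"linear": [-0.001, 0.003, 0.008], "turn": -0.004, "claw": 0.4}, {"linear": [-0.001, 0.004, 0.012], "turn": 0, "claw": 0.4}, {"linear": [0, 0, 0.012], "turn": 0, "claw": 0.4}, {"linear": [0, 0, 0.01], "turn": 0, "claw": 0.4}, {"linear": [0, 0, 0.008], "turn": 0, "claw": 0.4}, {"linear": [0, 0, 0.004], "turn": 0, "claw": 0.4}, {"linear": [0, 0, 0.002], "turn": 0, "claw": 0.4}, {"linear": [0, 0, 0], "turn": 0, "claw": 0.4}], "squeeze": 90}}

```text
t: 57.97
tool_pos: [604.8, -133.5, 8.3]
tool_rot: [-3.095, -0.441, 0.04]
force: [-0.6, 0.1, -0.0]
opening: 50.9
```

```bash
python3 - <<'E'
from h import *
go(598.5,-129,3,0.285)
E
```

```text
t 57.97 tcp [ 604.8 -133.5    8.3] x [ 0.96   0.28  -0.023] z [-0.027  0.012 -1.   ] F [-0.6  0.1 -0. ] op 50.9 j [-0.41  0.57  1.59 -0.    1.02 -0.69]
yaw now 0.2836 turn -0.0014 then linear mm (after-turn axes) [-4.6 -6.   5.6]
```

Request:
{"op": "servo_tool", "data": {"increments": [{"linear": [-0.002, -0.003, 0.002], "turn": 0, "claw": 0.4}, {"linear": [-0.0025, -0.003, 0.002], "turn": 0, "claw": 0.4}, {"linear": [0, 0, 0.001], "turn": 0, "claw": 0.4}, {"linear": [0, 0, 0], "turn": 0, "claw": 0.4}, {"linear": [0, 0, 0], "turn": 0, "claw": 0.6}, {"linear": [0, 0, 0], "turn": 0, "claw": 0.7}, {"linear": [0, 0, 0], "turn": 0, "claw": 0.9}, {"linear": [0, 0, 0], "turn": 0, "claw": 0.9}]}}

```text
t: 58.63
tool_pos: [599.0, -128.4, 5.0]
tool_rot: [-3.096, -0.443, 0.036]
force: [0.0, 0.2, -2.1]
opening: 22.1
```

Request:
{"op": "servo_tool", "data": {"increments": [{"linear": [0, 0, 0], "turn": 0, "claw": 0.9}, {"linear": [0, 0, 0], "turn": 0, "claw": 0.9}, {"linear": [0, 0, 0], "turn": 0, "claw": 0.9}, {"linear": [0, 0, 0], "turn": 0, "claw": 0.9}, {"linear": [0, 0, 0], "turn": 0, "claw": 0.9}, {"linear": [0, 0, 0], "turn": 0, "claw": 0.9}, {"linear": [0, 0, 0], "turn": 0, "claw": 0.9}, {"linear": [0, 0, 0], "turn": 0, "claw": 0.9}]}}

```text
t: 59.3
tool_pos: [598.9, -128.4, 4.7]
tool_rot: [-3.095, -0.443, 0.037]
force: [0.6, -0.3, -1.6]
opening: 21.8
```

Request:
{"op": "servo_tool", "data": {"increments": [{"linear": [0, 0, -0.005], "turn": 0, "claw": 0.9}, {"linear": [0, 0, -0.01], "turn": 0, "claw": 0.9}, {"linear": [0, 0, -0.015], "turn": 0, "claw": 0.9}, {"linear": [0, 0, -0.015], "turn": 0, "claw": 0.9}, {"linear": [0, 0, -0.015], "turn": 0, "claw": 0.9}, {"linear": [0, 0, -0.015], "turn": 0, "claw": 0.9}, {"linear": [0, 0, -0.01], "turn": 0, "claw": 0.9}, {"linear": [0, 0, -0.005], "turn": 0, "claw": 0.9}]}}

```text
t: 59.97
tool_pos: [599.4, -128.7, 99.9]
tool_rot: [-3.093, -0.442, 0.043]
force: [-0.1, 1.1, -1.3]
opening: 22.1
```

```bash
python3 - <<'E'
from h import *
s=st(); m=rot(s["tool_rot"])
for n in("wrist","scene","top"):
    f=arm.grab_frame(n)
    for k in("pin_head","pin_tip"): 
        for p,cc in pts(k,f): print(n,k,np.round(p,1),round(cc,2),"in tool",np.round(m.T@(p-s["tool_pos"]),1))
    if n=="wrist": save(f,"w12")
E
```

```text
t 59.97 tcp [ 599.4 -128.7   99.9] x [ 0.96   0.28  -0.025] z [-0.03   0.013 -0.999] F [-0.1  1.1 -1.3] op 22.1 j [-0.4   0.43  1.58 -0.    1.17 -0.69]
wrist pin_head [ 599.2 -126.   108.2] 0.76 in tool [ 0.3 -2.9 -8.2]
scene pin_head [ 596.2 -125.6  107.5] 0.58 in tool [-2.4 -4.1 -7.4]
scene pin_tip [556.2  11.1 109.4] 0.7 in tool [  -2.5 -146.5   -6.4]
top pin_head [ 598.1 -121.5  100.8] 0.4 in tool [ 0.7 -7.3 -0.7]
```

Request:
{"op": "servo_tool", "data": {"increments": [{"linear": [0, 0, 0], "turn": 0.06, "claw": 0.9}, {"linear": [0, 0, 0], "turn": 0.08, "claw": 0.9}, {"linear": [0, 0, 0], "turn": 0.08, "claw": 0.9}, {"linear": [0, 0, 0], "turn": 0.07, "claw": 0.9}, {"linear": [0, 0, 0], "turn": 0.044, "claw": 0.9}, {"linear": [0.002, -0.008, 0], "turn": 0, "claw": 0.9}, {"linear": [0.003, -0.014, 0], "turn": 0, "claw": 0.9}, {"linear": [0.004, -0.018, 0], "turn": 0, "claw": 0.9}]}}

```text
t: 61.08
tool_pos: [607.6, -88.9, 92.4]
tool_rot: [-3.124, 0.107, 0.064]
force: [0.1, 0.4, -1.5]
opening: 22.0
```

Request:
{"op": "servo_tool", "data": {"increments": [{"linear": [0.004, -0.018, 0], "turn": 0, "claw": 0.9}, {"linear": [0.004, -0.018, 0], "turn": 0, "claw": 0.9}, {"linear": [0.004, -0.018, 0], "turn": 0, "claw": 0.9}, {"linear": [0.003, -0.015, 0], "turn": 0, "claw": 0.9}, {"linear": [0.002, -0.01, 0], "turn": 0, "claw": 0.9}, {"linear": [0.001, -0.005, 0], "turn": 0, "claw": 0.9}, {"linear": [0, 0, 0], "turn": 0, "claw": 0.9}, {"linear": [0, 0, 0], "turn": 0, "claw": 0.9}]}}

```text
t: 61.75
tool_pos: [632.1, 10.1, 90.9]
tool_rot: [-3.121, 0.08, 0.068]
force: [-0.8, -0.4, -2.0]
opening: 21.8
```

```bash
python3 - <<'E'
from h import *
go(634,0,63,-0.05); s=arm.get_state(); m=rot(s["tool_rot"]); print(np.round(m[:,1],3))
for n in("wrist","scene","top"):
    f=arm.grab_frame(n); save(f,"p_"+n)
    for k in("pin_head","pin_tip","hinge_entry","lid_hinge","case"): 
        for p,cc in pts(k,f): print(n,k,np.round(p,1),round(cc,2),"in tool",np.round(m.T@(p-s["tool_pos"]),1))
E
```

```text
t 61.75 tcp [632.1  10.1  90.9] x [ 0.998 -0.051 -0.044] z [-0.043  0.02  -0.999] F [-0.8 -0.4 -2. ] op 21.8 j [-0.18  0.48  1.52  0.01  1.19 -0.13]
yaw now -0.0507 turn -0.0007 then linear mm (after-turn axes) [ 3.6 10.4 27.6]
[-0.051 -0.999 -0.017]
scene pin_head [635.8  14.3 101.4] 0.74 in tool [  3.   -4.6 -10.5]
scene pin_tip [639.3 155.8 102.5] 0.63 in tool [  -0.7 -146.1   -9. ]
scene hinge_entry [643.3 164.1  72.7] 0.95 in tool [   4.2 -154.1   20.8]
scene lid_hinge [645.9 214.   72. ] 0.97 in tool [   4.3 -204.    22.3]
scene case [546.4 226.2   1.7] 0.85 in tool [ -92.5 -209.9   97.1]
top pin_head [634.3  13.8  96.1] 0.41 in tool [ 1.8 -3.9 -5.2]
top lid_hinge [651.7 218.9  69.1] 0.92 in tool [  10.  -209.2   25.1]
```

Request:
{"op": "servo_tool", "data": {"increments": [{"linear": [0.001, 0.003, 0.003], "turn": 0, "claw": 0.9}, {"linear": [0.001, 0.004, 0.005], "turn": 0, "claw": 0.9}, {"linear": [0.001, 0.003, 0.006], "turn": 0, "claw": 0.9}, {"linear": [0, 0, 0.005], "turn": 0, "claw": 0.9}, {"linear": [0, 0, 0.004], "turn": 0, "claw": 0.9}, {"linear": [0, 0, 0.003], "turn": 0, "claw": 0.9}, {"linear": [0, 0, 0.001], "turn": 0, "claw": 0.9}, {"linear": [0, 0, 0], "turn": 0, "claw": 0.9}]}}

```text
t: 63.32
tool_pos: [632.9, -1.3, 59.6]
tool_rot: [-3.121, 0.083, 0.071]
force: [-0.4, -0.5, -1.4]
opening: 22.1
```

```bash
python3 - <<'E'
from h import *
go(634,0,63,-0.05); s=arm.get_state(); m=rot(s["tool_rot"]); print(np.round(m[:,1],3))
for n in("wrist","scene","top"):
    f=arm.grab_frame(n); save(f,"q_"+n)
    for k in("pin_head","pin_tip","hinge_entry","lid_hinge"): 
        for p,cc in pts(k,f): print(n,k,np.round(p,1),round(cc,2),"in tool",np.round(m.T@(p-s["tool_pos"]),1),proj(f,p).round())
a=cv2.imread("pics/q_wrist.png"); b=cv2.imread("pics/q_scene.png")[200:305,165:305]
c=cv2.imread("pics/q_top.png")[130:235,155:295]
cv2.imwrite("pics/q.png",np.hstack([cv2.resize(a[:300,150:410],(400,462)),np.vstack([cv2.resize(b,(400,231),interpolation=cv2.INTER_CUBIC),cv2.resize(c,(400,231),interpolation=cv2.INTER_CUBIC)])]))
E
```

```text
t 63.32 tcp [632.9  -1.3  59.6] x [ 0.998 -0.052 -0.046] z [-0.045  0.02  -0.999] F [-0.4 -0.5 -1.4] op 22.1 j [-0.19  0.53  1.53  0.01  1.14 -0.15]
yaw now -0.0525 turn -0.0025 then linear mm (after-turn axes) [ 0.9 -1.4 -3.4]
[-0.053 -0.998 -0.018]
wrist pin_head [632.3   1.4  66.5] 0.71 in tool [-1.1 -2.8 -6.8] [273. 291.]
scene pin_head [ 6.345e+02 -5.000e-01  6.920e+01] 0.68 in tool [ 1.1 -1.  -9.7] [246. 220.]
scene pin_tip [642.3 147.8  73.3] 0.6 in tool [   0.9 -149.6  -11.1] [207. 240.]
scene hinge_entry [641.1 164.   67.1] 0.88 in tool [  -0.8 -165.6   -4.6] [204. 245.]
scene lid_hinge [644.4 215.1  71.2] 0.6 in tool [  -0.4 -216.8   -7.8] [188. 252.]
scene lid_hinge [419.3 231.2  99.1] 0.38 in tool [-227.1 -221.4  -25.2] [251. 275.]
top lid_hinge [649.2 219.6  72.2] 0.61 in tool [   4.1 -221.6   -8.9] [160. 151.]
```

View pics/q.png

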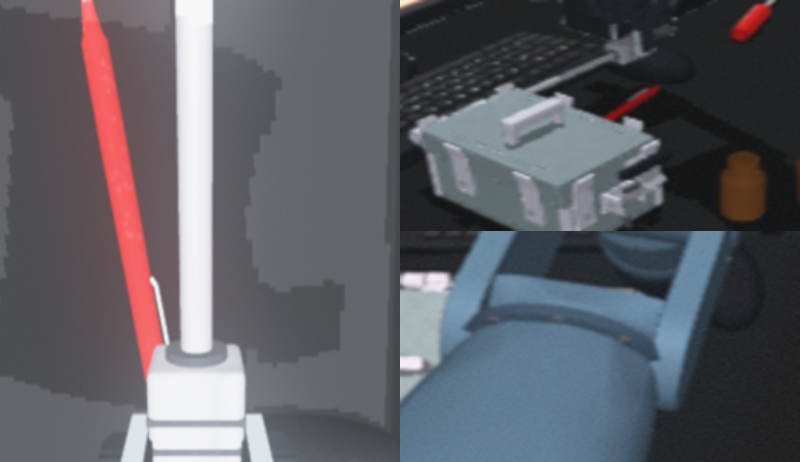

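```bash
python3 - <<'E'
from h import *
f=arm.grab_frame("wrist"); s=arm.get_state(); m=rot(s["tool_rot"])
im=f["img"].min(2)
for r in(0,2,4,6,8,10,14,20,40,80,120,160,200): 
    b=np.nonzero(im[r,200:360]>200)[0]+200; print(r,b.min() if len(b) else None,b.max() if len(b) else None,len(b),im[r,255:300:6])
pose=(545,222,-.05)
for n,p in(("entry",casept(pose,(100,-53,70))),("entryL",casept(pose,(90.5,-53,70))),("top",casept(pose,(100,-53,79.5))),("tip",s["tool_pos"]+m@[0,-149.5,-7.3]),("h",s["tool_pos"]+m@[0,-30,-7.3])): print(n,p.round(1),proj(f,p).round(1))
E
```

```text
0 203 287 26 [122 111 247 247 247 247 129 126]
2 264 287 24 [124 111 247 247 247 247 127 126]
4 264 287 24 [122 108 247 247 247 247 126 124]
6 264 287 24 [122 109 247 247 247 247 127 125]
8 264 287 24 [124 108 247 247 247 247 126 124]
10 264 287 24 [121 108 237 247 247 247 127 123]
14 265 287 23 [120 106 232 247 247 246 124 123]
20 265 287 23 [113 105 231 244 242 231 123 121]
40 265 287 23 [ 96  99 229 243 242 229 101  99]
80 266 287 22 [ 90  93 225 242 241 228  96  96]
120 267 286 20 [ 92  92 221 241 241 229  94  93]
160 267 286 20 [ 92  93 206 241 241 229  94  94]
200 253 286 21 [153  95 177 241 241 230  98  97]
entry [642.2 164.1  70. ] [ 273.5 -224.6]
entryL [632.7 164.5  70. ] [ 239.8 -223.2]
top [642.2 164.1  79.5] [ 271.5 -256.4]
tip [641.6 147.7  70.2] [ 274.4 -151.9]
h [635.2  28.4  68.1] [275.3 230.5]
```

Request:
{"op": "servo_tool", "data": {"increments": [{"linear": [0.0005, 0, -0.0015], "turn": -0.002, "claw": 0.9}, {"linear": [0, 0, -0.0015], "turn": 0, "claw": 0.9}, {"linear": [0, 0, 0], "turn": 0, "claw": 0.9}, {"linear": [0, -0.002, 0], "turn": 0, "claw": 0.9}, {"linear": [0, -0.002, 0], "turn": 0, "claw": 0.9}, {"linear": [0, -0.002, 0], "turn": 0, "claw": 0.9}, {"linear": [0, 0, 0], "turn": 0, "claw": 0.9}, {"linear": [0, 0, 0], "turn": 0, "claw": 0.9}]}}

```text
t: 64.78
tool_pos: [634.5, 5.3, 63.8]
tool_rot: [-3.121, 0.079, 0.069]
force: [-1.1, -0.0, -1.7]
opening: 21.9
```

```bash
python3 - <<'E'
from h import *
pose=(545,222,-.05)
def pin():
    s=st(); m=rot(s["tool_rot"]); c,si=np.cos(pose[2]),np.sin(pose[2])
    for n,q in(("head",[0,-4.5,-7.3]),("tip",[0,-149.5,-4.5])):
        w=s["tool_pos"]+m@np.array(q); d=w-[545,222,0]; print(n,"case",np.round([c*d[0]+si*d[1],-si*d[0]+c*d[1],w[2]],1))
    print("advance dir in tool",np.round(m.T@np.array([-si,c,0]),3),"x",np.round(m.T@np.array([c,si,0]),3),"up",np.round(m.T@np.array([0,0,1]),3))
    return s
pin()
f=arm.grab_frame("scene"); im=f["img"]
g=np.array([proj(f,casept(pose,(100,y,70))) for y in(-200,-150,-100,-60)]); print(g)
# shaft: for each column near predicted line find bright row centroid
gy=im.min(2).astype(float)
for u in range(int(g[3,0])-2,int(g[0,0])+1,3):
    v0=np.interp(u,g[::-1,0],g[::-1,1]); r=np.arange(int(v0)-8,int(v0)+9); w=np.clip(gy[r,u]-np.median(gy[r,u])-25,0,None)
    print(u,round(v0,1),round((w*r).sum()/w.sum(),1) if w.sum()>0 else None, end=" | ")
E
```

```text
t 64.78 tcp [634.5   5.3  63.8] x [ 0.998 -0.05  -0.044] z [-0.043  0.02  -0.999] F [-1.1 -0.  -1.7] op 21.9 j [-0.18  0.52  1.52  0.01  1.14 -0.14]
head case [ 100.5 -207.6   71.2]
tip case [100.5 -62.6  71. ]
advance dir in tool [-0.    -1.     0.018] x [ 0.999 -0.001 -0.044] up [-0.044 -0.018 -0.999]
[[241.73513941 222.03744015]
 [229.33810415 228.98241041]
 [216.18889298 236.34875878]
 [205.08081066 242.5716419 ]]
203 242.6 None | 206 242.1 None | 209 240.4 None | 212 238.7 241.9 | 215 237.0 239.7 | 218 235.3 235.4 | 221 233.7 233.6 | 224 232.0 231.9 | 227 230.3 230.3 | 230 228.6 228.6 | 233 226.9 226.9 | 236 225.3 223.0 | 239 223.6 221.5 |
```

Request:
{"op": "servo_tool", "data": {"increments": [{"linear": [-0.0003, -0.002, 0.0004], "turn": 0, "claw": 0.9}, {"linear": [0, -0.003, 0.0003], "turn": 0, "claw": 0.9}, {"linear": [0, -0.003, 0.0001], "turn": 0, "claw": 0.9}, {"linear": [0, -0.003, 0], "turn": 0, "claw": 0.9}, {"linear": [0, -0.003, 0], "turn": 0, "claw": 0.9}, {"linear": [0, -0.003, 0], "turn": 0, "claw": 0.9}, {"linear": [0, -0.003, 0], "turn": 0, "claw": 0.9}, {"linear": [0, -0.001, 0], "turn": 0, "claw": 0.9}]}}

```text
t: 65.5
tool_pos: [635.1, 28.6, 63.2]
tool_rot: [-3.121, 0.079, 0.069]
force: [-0.6, 0.7, -1.8]
opening: 21.9
```

```bash
cat >> h.py <<'E'
pose=(545,222,-.05)
def pin(hz=-7.3,hy=-4.5,sl=.0194):
    s=st(); m=rot(s["tool_rot"]); c,si=np.cos(pose[2]),np.sin(pose[2])
    for n,q in(("head",[0,hy,hz]),("tip",[0,hy-145,hz+145*sl])):
        w=s["tool_pos"]+m@np.array(q); d=w-[545,222,0]; print(n,"case",np.round([c*d[0]+si*d[1],-si*d[0]+c*d[1],w[2]],1))
    print("adv",np.round(m.T@np.array([-si,c,0]),3),"up",np.round(m.T@np.array([0,0,1]),3)); return s
E
python3 -c "from h import *; pin()"
```

```text
t 65.5 tcp [635.1  28.6  63.2] x [ 0.998 -0.05  -0.045] z [-0.044  0.02  -0.999] F [-0.6  0.7 -1.8] op 21.9 j [-0.15  0.53  1.52  0.01  1.14 -0.1 ]
head case [  99.9 -184.3   70.5]
tip case [100.  -39.3  70.3]
adv [-0.    -1.     0.018] up [-0.045 -0.018 -0.999]
```

Request:
{"op": "servo_tool", "data": {"increments": [{"linear": [0, -0.003, 0.0001], "turn": 0, "claw": 0.9}, {"linear": [0, -0.003, 0.0001], "turn": 0, "claw": 0.9}, {"linear": [0, -0.003, 0.0001], "turn": 0, "claw": 0.9}, {"linear": [0, -0.003, 0], "turn": 0, "claw": 0.9}, {"linear": [0, -0.003, 0], "turn": 0, "claw": 0.9}, {"linear": [0, -0.003, 0], "turn": 0, "claw": 0.9}, {"linear": [0, -0.003, 0], "turn": 0, "claw": 0.9}, {"linear": [0, -0.003, 0], "turn": 0, "claw": 0.9}]}}

```text
t: 66.17
tool_pos: [637.3, 54.5, 63.8]
tool_rot: [-3.121, 0.081, 0.066]
force: [0.4, 0.7, -1.8]
opening: 22.3
```

```bash
python3 -c "
from h import *; pin()
f=arm.grab_frame('scene')
for k in('pin_head','lid_hinge','lid_handle'):
    for p,c in pts(k,f): print(k,np.round(p,1),round(c,2))"
```

```text
t 66.17 tcp [637.3  54.5  63.8] x [ 0.998 -0.051 -0.043] z [-0.042  0.02  -0.999] F [ 0.4  0.7 -1.8] op 22.3 j [-0.11  0.53  1.51  0.02  1.14 -0.06]
head case [ 100.9 -158.3   71.1]
tip case [101.1 -13.3  70.9]
adv [-0.001 -1.     0.018] up [-0.043 -0.018 -0.999]
pin_head [641.8  57.7  73.6] 0.59
lid_hinge [647.8 213.3  74.3] 0.67
lid_handle [538.8 224.5 111. ] 0.97
```

Request:
{"op": "servo_tool", "data": {"increments": [{"linear": [-0.0005, -0.002, 0.0005], "turn": -0.001, "claw": 0.9}, {"linear": [-0.0005, -0.003, 0.0005], "turn": 0, "claw": 0.9}, {"linear": [0, -0.003, 0.0002], "turn": 0, "claw": 0.9}, {"linear": [0, -0.003, 0.0001], "turn": 0, "claw": 0.9}, {"linear": [0, -0.003, 0], "turn": 0, "claw": 0.9}, {"linear": [0, -0.003, 0], "turn": 0, "claw": 0.9}, {"linear": [0, -0.003, 0], "turn": 0, "claw": 0.9}, {"linear": [0, -0.003, 0], "turn": 0, "claw": 0.9}]}}

```text
t: 67.03
tool_pos: [638.2, 77.9, 63.0]
tool_rot: [-3.122, 0.082, 0.064]
force: [0.9, -0.8, -2.3]
opening: 21.8
```

```bash
python3 -c "
from h import *; pin()"
```

```text
t 67.03 tcp [638.2  77.9  63. ] x [ 0.998 -0.052 -0.041] z [-0.04   0.019 -0.999] F [ 0.9 -0.8 -2.3] op 21.8 j [-0.07  0.54  1.5   0.02  1.14 -0.03]
head case [ 100.6 -134.8   70.4]
tip case [100.8  10.2  70. ]
adv [-0.002 -1.     0.017] up [-0.041 -0.017 -0.999]
```

Request:
{"op": "servo_tool", "data": {"increments": [{"linear": [-0.0003, -0.002, 0.0002], "turn": -0.002, "claw": 0.9}, {"linear": [-0.0003, -0.003, 0.0001], "turn": 0, "claw": 0.9}, {"linear": [0, -0.003, 0.0001], "turn": 0, "claw": 0.9}, {"linear": [0, -0.003, 0.0001], "turn": 0, "claw": 0.9}, {"linear": [0, -0.003, 0], "turn": 0, "claw": 0.9}, {"linear": [0, -0.003, 0], "turn": 0, "claw": 0.9}, {"linear": [0, -0.003, 0], "turn": 0, "claw": 0.9}, {"linear": [0, -0.003, 0], "turn": 0, "claw": 0.9}]}}

```text
t: 67.7
tool_pos: [639.5, 103.3, 63.3]
tool_rot: [-3.123, 0.079, 0.061]
force: [1.3, -0.9, -2.2]
opening: 22.2
```

```bash
python3 -c "
from h import *; pin()"
```

```text
t 67.7 tcp [639.5 103.3  63.3] x [ 0.998 -0.05  -0.04 ] z [-0.039  0.018 -0.999] F [ 1.3 -0.9 -2.2] op 22.2 j [-0.03  0.54  1.49  0.02  1.15  0.01]
head case [ 100.6 -109.4   70.7]
tip case [100.6  35.6  70.2]
adv [-0.    -1.     0.016] up [-0.04  -0.016 -0.999]
```

Request:
{"op": "servo_tool", "data": {"increments": [{"linear": [-0.0003, -0.002, 0.0002], "turn": 0, "claw": 0.9}, {"linear": [-0.0003, -0.003, 0.0001], "turn": 0, "claw": 0.9}, {"linear": [0, -0.003, 0.0001], "turn": 0, "claw": 0.9}, {"linear": [0, -0.003, 0.0001], "turn": 0, "claw": 0.9}, {"linear": [0, -0.003, 0], "turn": 0, "claw": 0.9}, {"linear": [0, -0.003, 0], "turn": 0, "claw": 0.9}, {"linear": [0, -0.003, 0], "turn": 0, "claw": 0.9}, {"linear": [0, -0.002, 0], "turn": 0, "claw": 0.9}]}}

```text
t: 68.37
tool_pos: [640.3, 127.8, 63.2]
tool_rot: [-3.123, 0.079, 0.06]
force: [2.4, -2.1, -2.1]
opening: 22.1
```

```bash
python3 -c "
from h import *; pin()
f=arm.grab_frame('scene')
for k in('pin_head','pin_tip','lid_hinge','lid_handle'):
    for p,c in pts(k,f): print(k,np.round(p,1),round(c,2))"
```

```text
t 68.37 tcp [640.3 127.8  63.2] x [ 0.998 -0.05  -0.039] z [-0.038  0.018 -0.999] F [ 2.4 -2.1 -2.1] op 22.1 j [0.01 0.55 1.48 0.02 1.15 0.05]
head case [100.2 -85.   70.6]
tip case [100.1  60.1  70.1]
adv [-0.    -1.     0.016] up [-0.039 -0.016 -0.999]
pin_head [642.3 130.2  75.7] 0.59
pin_tip [645.1 129.1  72.9] 0.47
lid_hinge [643.1 217.2  70.2] 0.76
lid_handle [540.4 226.5 112. ] 0.89
```

Request:
{"op": "servo_tool", "data": {"increments": [{"linear": [0, -0.002, 0], "turn": 0, "claw": 0.9}, {"linear": [0, -0.002, 0], "turn": 0, "claw": 0.9}, {"linear": [0, -0.002, 0], "turn": 0, "claw": 0.9}, {"linear": [0, -0.001, 0], "turn": 0, "claw": 0.9}, {"linear": [0, -0.001, 0], "turn": 0, "claw": 0.9}, {"linear": [0, -0.001, 0], "turn": 0, "claw": 0.9}, {"linear": [0, -0.001, 0], "turn": 0, "claw": 0.9}, {"linear": [0, -0.001, 0], "turn": 0, "claw": 0.9}]}}

```text
t: 69.28
tool_pos: [640.2, 135.5, 63.2]
tool_rot: [-3.128, 0.08, 0.064]
force: [-0.3, -4.7, -0.4]
opening: 22.3
```

```bash
python3 -c "
from h import *; pin()"
```

```text
t 69.28 tcp [640.2 135.5  63.2] x [ 0.998 -0.051 -0.041] z [-0.041  0.013 -0.999] F [-0.3 -4.7 -0.4] op 22.3 j [0.02 0.56 1.47 0.01 1.15 0.07]
head case [ 99.8 -77.2  70.5]
tip case [99.8 67.8 69.2]
adv [-0.001 -1.     0.011] up [-0.041 -0.011 -0.999]
```

Request:
{"op": "servo_tool", "data": {"increments": [{"linear": [0, -0.002, 0], "turn": 0, "claw": 0.9}, {"linear": [0, -0.002, 0], "turn": 0, "claw": 0.9}, {"linear": [0, -0.002, 0], "turn": 0, "claw": 0.9}, {"linear": [0, -0.002, 0], "turn": 0, "claw": 0.9}, {"linear": [0, -0.002, 0], "turn": 0, "claw": 0.9}, {"linear": [0, -0.002, 0], "turn": 0, "claw": 0.9}, {"linear": [0, -0.002, 0], "turn": 0, "claw": 0.9}, {"linear": [0, -0.002, 0], "turn": 0, "claw": 0.9}]}}

```text
t: 69.95
tool_pos: [640.1, 135.2, 63.7]
tool_rot: [3.127, -0.084, -0.074]
force: [0.6, -8.5, -0.6]
opening: 22.0
```

```bash
python3 -c "
from h import *; pin()"
```

```text
t 69.95 tcp [640.1 135.2  63.7] x [ 0.997 -0.054 -0.047] z [-0.048 -0.012 -0.999] F [ 0.6 -8.5 -0.6] op 22.0 j [ 0.03  0.56  1.46 -0.01  1.17  0.09]
head case [ 99.7 -77.3  71. ]
tip case [100.1  67.6  66.1]
adv [-0.004 -1.    -0.014] up [-0.047  0.014 -0.999]
```

Request:
{"op": "servo_tool", "data": {"increments": [{"linear": [0, 0.001, 0], "turn": 0, "claw": 0.9}, {"linear": [0, 0, 0], "turn": 0, "claw": 0.65}, {"linear": [0, 0, 0], "turn": 0, "claw": 0.55}, {"linear": [0, 0, 0], "turn": 0, "claw": 0.5}, {"linear": [0, 0, 0], "turn": 0, "claw": 0.5}, {"linear": [0, 0, 0], "turn": 0, "claw": 0.5}, {"linear": [0, 0, 0], "turn": 0, "claw": 0.5}, {"linear": [0, 0, 0], "turn": 0, "claw": 0.5}]}}

```text
t: 70.62
tool_pos: [639.6, 135.9, 64.7]
tool_rot: [3.129, -0.082, -0.075]
force: [0.3, 0.4, 0.1]
opening: 42.8
```

Request:
{"op": "servo_tool", "data": {"increments": [{"linear": [0, 0.003, -0.008], "turn": 0, "claw": 0.5}, {"linear": [0, 0.003, -0.015], "turn": 0, "claw": 0.5}, {"linear": [0, 0, -0.02], "turn": 0, "claw": 0.5}, {"linear": [0, 0, -0.025], "turn": 0, "claw": 0.5}, {"linear": [0, 0, -0.025], "turn": 0, "claw": 0.5}, {"linear": [0, 0, -0.02], "turn": 0, "claw": 0.5}, {"linear": [0, 0, -0.015], "turn": 0, "claw": 0.5}, {"linear": [0, 0, -0.008], "turn": 0, "claw": 0.5}]}}

```text
t: 71.28
tool_pos: [643.7, 129.8, 206.3]
tool_rot: [3.128, -0.081, -0.086]
force: [0.8, 0.0, 0.4]
opening: 42.7
```

```bash
python3 -c "
from h import *; st()
for n in('scene','wrist'):
  f=arm.grab_frame(n)
  for k in('pin_head','pin_tip','lid_hinge','lid_handle','clasp_bar','hinge_entry'):
    for p,c in pts(k,f): print(n,k,np.round(p,1),round(c,2))
  save(f,'r_'+n)
print([casept(pose,q).round(1) for q in((100,-78,70),(100,67,70),(-123,0,100))])
a=cv2.imread('pics/r_scene.png')[190:310,140:300]; b=cv2.imread('pics/r_wrist.png')
cv2.imwrite('pics/r.png',np.hstack([cv2.resize(a,(400,300),interpolation=cv2.INTER_CUBIC),cv2.resize(b,(400,300))]))
"
```

```text
t 71.28 tcp [643.7 129.8 206.3] x [ 0.997 -0.052 -0.055] z [-0.055 -0.01  -0.998] F [0.8 0.  0.4] op 42.7 j [ 0.02  0.42  1.36 -0.01  1.42  0.08]
scene pin_head [641.4 134.8  67.8] 0.57
scene lid_hinge [643.8 215.4  73.7] 0.61
scene lid_handle [541.4 226.9 117.9] 0.7
scene clasp_bar [420.6 229.   98.9] 0.82
scene hinge_entry [641.5 164.6  70.7] 0.55
wrist pin_head [637.7 136.7  66.6] 0.68
wrist lid_handle [544.2 221.9 114.5] 0.8
wrist hinge_entry [644.7 163.4  68.2] 0.64
[array([641. , 139.1,  70. ]), array([648.2, 283.9,  70. ]), array([422.2, 228.1, 100. ])]
```

View pics/r.png

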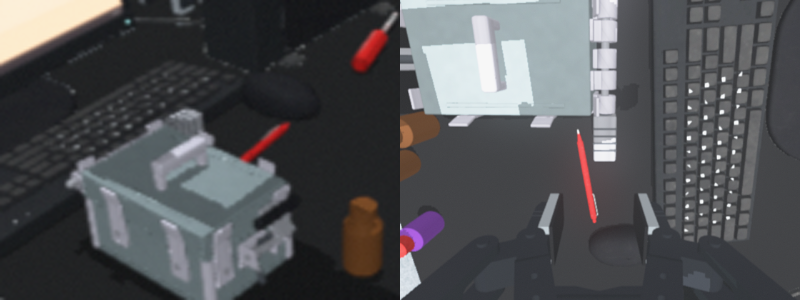

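```bash
python3 -c "
from h import *
f=arm.grab_frame('wrist'); im=f['img'].min(2)
for n,q in(('backtop',(100,-103,82)),('backbot',(100,-103,58)),('facetop',(100,-53,82)),('kn',(100,-53,79.5)),('kn-35',(100,-35,79.5)),('kn35',(100,35,79.5)),('kn-9',(100,-9,79.5))): print(n,proj(f,casept(pose,q)).round(1))
u0=int(proj(f,casept(pose,(100,-80,82)))[0]); print(u0); print(list(enumerate(im[100:240:1,u0-2:u0+3].mean(1).astype(int),100)))
save(f,'s',(200,0,380,240),3)
cv2.imwrite('pics/s2.png',cv2.resize(f['img'][90:240,220:360,::-1],None,fx=4,fy=4,interpolation=cv2.INTER_CUBIC))
"
```

```text
backtop [283.1 225.7]
backbot [284.3 215.5]
facetop [283.2 160.9]
kn [283.4 160.2]
kn-35 [283.4 135.1]
kn35 [283.7  25.7]
kn-9 [283.5  96.8]
283
[(100, np.int64(215)), (101, np.int64(218)), (102, np.int64(217)), (103, np.int64(217)), (104, np.int64(217)), (105, np.int64(217)), (106, np.int64(217)), (107, np.int64(217)), (108, np.int64(216)), (109, np.int64(215)), (110, np.int64(214)), (111, np.int64(213)), (112, np.int64(213)), (113, np.int64(214)), (114, np.int64(213)), (115, np.int64(213)), (116, np.int64(214)), (117, np.int64(214)), (118, np.int64(214)), (119, np.int64(215)), (120, np.int64(215)), (121, np.int64(216)), (122, np.int64(216)), (123, np.int64(218)), (124, np.int64(216)), (125, np.int64(202)), (126, np.int64(181)), (127, np.int64(178)), (128, np.int64(179)), (129, np.int64(179)), (130, np.int64(179)), (131, np.int64(179)), (132, np.int64(178)), (133, np.int64(180)), (134, np.int64(196)), (135, np.int64(215)), (136, np.int64(219)), (137, np.int64(219)), (138, np.int64(219)), (139, np.int64(218)), (140, np.int64(218)), (141, np.int64(218)), (142, np.int64(218)), (143, np
[... 1411 characters left out ...]
t64(242)), (208, np.int64(233)), (209, np.int64(190)), (210, np.int64(160)), (211, np.int64(201)), (212, np.int64(236)), (213, np.int64(242)), (214, np.int64(242)), (215, np.int64(242)), (216, np.int64(242)), (217, np.int64(242)), (218, np.int64(241)), (219, np.int64(241)), (220, np.int64(241)), (221, np.int64(241)), (222, np.int64(242)), (223, np.int64(240)), (224, np.int64(219)), (225, np.int64(146)), (226, np.int64(90)), (227, np.int64(80)), (228, np.int64(80)), (229, np.int64(80)), (230, np.int64(79)), (231, np.int64(80)), (232, np.int64(80)), (233, np.int64(79)), (234, np.int64(79)), (235, np.int64(80)), (236, np.int64(79)), (237, np.int64(78)), (238, np.int64(78)), (239, np.int64(78))]
```

Request:
{"op": "servo_tool", "data": {"increments": [{"linear": [-0.01, -0.003, 0], "turn": 0, "claw": 1}, {"linear": [-0.02, -0.006, 0], "turn": 0, "claw": 1}, {"linear": [-0.026, -0.0085, 0], "turn": 0, "claw": 1}, {"linear": [-0.026, -0.0085, 0], "turn": 0, "claw": 1}, {"linear": [-0.026, -0.0085, 0], "turn": 0, "claw": 1}, {"linear": [-0.026, -0.0085, 0], "turn": 0, "claw": 1}, {"linear": [-0.026, -0.0085, 0], "turn": 0, "claw": 1}, {"linear": [-0.026, -0.0085, 0], "turn": 0, "claw": 1}], "squeeze": 40}}

```text
t: 72.7
tool_pos: [457.5, 199.0, 211.8]
tool_rot: [3.127, -0.091, -0.087]
force: [0.3, 0.6, -0.8]
opening: 0.2
```

Request:
{"op": "servo_tool", "data": {"increments": [{"linear": [-0.026, -0.0085, 0], "turn": 0, "claw": 1}, {"linear": [-0.022, -0.007, 0], "turn": 0, "claw": 1}, {"linear": [-0.016, -0.005, 0], "turn": 0, "claw": 1}, {"linear": [-0.008, -0.003, 0], "turn": 0, "claw": 1}, {"linear": [-0.003, -0.001, 0], "turn": 0, "claw": 1}, {"linear": [0, 0, 0], "turn": 0, "claw": 1}, {"linear": [0, 0, 0], "turn": 0, "claw": 1}, {"linear": [0, 0, 0], "turn": 0, "claw": 1}]}}

```text
t: 73.37
tool_pos: [378.1, 230.5, 217.4]
tool_rot: [3.129, -0.085, -0.081]
force: [-1.0, -1.5, 0.4]
opening: -0.0
```

```bash
python3 -c "
from h import *
p=casept(pose,(-168,0,0)); go(p[0],p[1],92,-.05)
f=arm.grab_frame('scene')
for k in('pin_head','lid_handle','clasp_bar'):
    for p,c in pts(k,f): print(k,np.round(p,1),round(c,2))
f=arm.grab_frame('wrist')
for k in('clasp_bar',):
    for p,c in pts(k,f): print(k,np.round(p,1),round(c,2))
"
```

```text
t 73.37 tcp [378.1 230.5 217.4] x [ 0.997 -0.055 -0.052] z [-0.052 -0.009 -0.999] F [-1.  -1.5  0.4] op -0.0 j [ 0.27 -0.07  1.9   0.01  1.36  0.33]
yaw now -0.0549 turn -0.0049 then linear mm (after-turn axes) [  5.6  -1.3 125.3]
pin_head [639.7 134.8  67.8] 0.44
lid_handle [539.4 227.2 114.2] 0.93
lid_handle [640.4 137.2  69.8] 0.31
clasp_bar [419.6 231.7 101.1] 0.61
clasp_bar [424.1 226.1 101.2] 0.98
```

Descend in front of the bar.

Request:
{"op": "servo_tool", "data": {"increments": [{"linear": [0.002, 0, 0.01], "turn": -0.005, "claw": 1}, {"linear": [0.002, 0, 0.018], "turn": 0, "claw": 1}, {"linear": [0.001, 0, 0.024], "turn": 0, "claw": 1}, {"linear": [0, 0, 0.024], "turn": 0, "claw": 1}, {"linear": [0, 0, 0.02], "turn": 0, "claw": 1}, {"linear": [0, 0, 0.014], "turn": 0, "claw": 1}, {"linear": [0, 0, 0.008], "turn": 0, "claw": 1}, {"linear": [0, 0, 0.003], "turn": 0, "claw": 1}]}}

```text
t: 74.33
tool_pos: [378.0, 228.6, 88.4]
tool_rot: [3.13, -0.077, -0.077]
force: [0.0, 0.1, 0.6]
opening: 0.1
```

```bash
python3 -c "
from h import *
p=casept(pose,(-145,0,0)); go(p[0],p[1],92,-.05)
p=casept(pose,(-114,0,0)); go(p[0],p[1],92,-.05)
"
```

```text
t 74.33 tcp [378.  228.6  88.4] x [ 0.998 -0.049 -0.049] z [-0.05  -0.008 -0.999] F [0.  0.1 0.6] op 0.1 j [0.27 0.11 2.01 0.01 1.07 0.32]
yaw now -0.0491 turn 0.0009 then linear mm (after-turn axes) [21.9 -1.7 -4.7]
t 74.33 tcp [378.  228.6  88.4] x [ 0.998 -0.049 -0.049] z [-0.05  -0.008 -0.999] F [0.  0.1 0.6] op 0.1 j [0.27 0.11 2.01 0.01 1.07 0.32]
yaw now -0.0491 turn 0.0009 then linear mm (after-turn axes) [52.9 -1.7 -6.2]
```

Request:
{"op": "servo_tool", "data": {"increments": [{"linear": [0.004, -0.001, -0.001], "turn": 0, "claw": 1}, {"linear": [0.004, -0.001, -0.001], "turn": 0, "claw": 1}, {"linear": [0.004, 0, -0.001], "turn": 0, "claw": 1}, {"linear": [0.004, 0, -0.001], "turn": 0, "claw": 1}, {"linear": [0.004, 0, -0.0005], "turn": 0, "claw": 1}, {"linear": [0.004, 0, 0], "turn": 0, "claw": 1}, {"linear": [0.004, 0, 0], "turn": 0, "claw": 1}, {"linear": [0.004, 0, 0], "turn": 0, "claw": 1}]}}

```text
t: 75.0
tool_pos: [411.2, 230.0, 96.5]
tool_rot: [3.13, -0.075, -0.088]
force: [-13.3, -1.8, 22.7]
opening: -0.1
```

```bash
python3 -c "
from h import *
p=casept(pose,(-114,0,0)); go(p[0],p[1],92,-.05)
f=arm.grab_frame('scene')
for k in('clasp_bar','lid_handle'):
    for p,c in pts(k,f): print(k,np.round(p,1),round(c,2))
"
```

```text
t 75.0 tcp [411.2 230.   96.5] x [ 0.997 -0.048 -0.056] z [-0.056 -0.008 -0.998] F [-13.3  -1.8  22.7] op -0.1 j [0.25 0.16 1.93 0.01 1.1  0.3 ]
yaw now -0.0481 turn 0.0019 then linear mm (after-turn axes) [20.2  1.2  3.4]
clasp_bar [425.9 226.7 101.4] 0.64
clasp_bar [640.7 135.1  69. ] 0.56
lid_handle [538.5 224.8 113. ] 0.85
```

Request:
{"op": "servo_tool", "data": {"increments": [{"linear": [-0.006, 0, 0], "turn": 0, "claw": 1}, {"linear": [-0.009, 0, 0], "turn": 0, "claw": 1}, {"linear": [-0.007, 0, 0], "turn": 0, "claw": 1}, {"linear": [-0.003, 0, 0.003], "turn": 0, "claw": 1}, {"linear": [0, 0, 0.005], "turn": 0, "claw": 1}, {"linear": [0, 0, 0.005], "turn": 0, "claw": 1}, {"linear": [0, 0, 0.003], "turn": 0, "claw": 1}, {"linear": [0, 0, 0], "turn": 0, "claw": 1}]}}

```text
t: 75.82
tool_pos: [386.3, 231.4, 82.6]
tool_rot: [3.131, -0.075, -0.078]
force: [0.4, -0.1, 0.1]
opening: 0.3
```

```bash
python3 -c "
from h import *
p=casept(pose,(-114,0,0)); go(p[0],p[1],80,-.05)
f=arm.grab_frame('scene')
for k in('clasp_bar','lid_handle'):
    for p,c in pts(k,f): print(k,np.round(p,1),round(c,2))
save(f,'c_s'); g=arm.grab_frame('wrist'); save(g,'c_w')
"
```

```text
t 75.82 tcp [386.3 231.4  82.6] x [ 0.998 -0.048 -0.05 ] z [-0.05  -0.007 -0.999] F [ 0.4 -0.1  0.1] op 0.3 j [0.27 0.14 1.99 0.01 1.06 0.31]
yaw now -0.0479 turn 0.0021 then linear mm (after-turn axes) [45.   1.4  0.4]
clasp_bar [421.8 231.6 100.8] 0.66
lid_handle [539.1 225.2 113.8] 0.59
```

Request:
{"op": "servo_tool", "data": {"increments": [{"linear": [0.004, 0, 0], "turn": 0, "claw": 1}, {"linear": [0.004, 0, 0], "turn": 0, "claw": 1}, {"linear": [0.004, 0, 0], "turn": 0, "claw": 1}, {"linear": [0.004, 0, 0], "turn": 0, "claw": 1}, {"linear": [0.004, 0, 0], "turn": 0, "claw": 1}, {"linear": [0.003, 0, 0], "turn": 0, "claw": 1}, {"linear": [0.003, 0, 0], "turn": 0, "claw": 1}, {"linear": [0.003, 0, 0], "turn": 0, "claw": 1}]}}

```text
t: 76.68
tool_pos: [408.3, 230.7, 83.3]
tool_rot: [3.129, -0.074, -0.117]
force: [-16.3, -0.8, 19.1]
opening: 0.3
```

```bash
python3 -c "
from h import *
p=casept(pose,(-114,0,0)); go(p[0],p[1],80,-.05)
f=arm.grab_frame('scene')
for k in('clasp_bar',):
    for p,c in pts(k,f): print(k,np.round(p,1),round(c,2))
"
```

```text
t 76.68 tcp [408.3 230.7  83.3] x [ 0.996 -0.048 -0.074] z [-0.075 -0.008 -0.997] F [-16.3  -0.8  19.1] op 0.3 j [0.25 0.19 1.93 0.01 1.09 0.29]
yaw now -0.0479 turn 0.0021 then linear mm (after-turn axes) [23.1  1.8  1.6]
clasp_bar [426.8 227.4  99.4] 0.44
```

Request:
{"op": "servo_tool", "data": {"increments": [{"linear": [-0.006, 0, 0], "turn": 0, "claw": 1}, {"linear": [-0.01, 0, 0], "turn": 0.06, "claw": 1}, {"linear": [-0.008, 0, 0], "turn": 0.11, "claw": 1}, {"linear": [0, 0, 0], "turn": 0.12, "claw": 1}, {"linear": [0, 0, 0], "turn": 0.12, "claw": 1}, {"linear": [0, 0, 0], "turn": 0.12, "claw": 1}, {"linear": [0, 0, 0], "turn": 0.12, "claw": 1}, {"linear": [0, 0, 0], "turn": 0.12, "claw": 1}]}}

```text
t: 77.45
tool_pos: [385.1, 232.5, 85.7]
tool_rot: [2.829, -1.274, -0.101]
force: [0.2, -0.2, -0.1]
opening: -0.1
```

Request:
{"op": "servo_tool", "data": {"increments": [{"linear": [0, 0, 0], "turn": 0.12, "claw": 1}, {"linear": [0, 0, 0], "turn": 0.12, "claw": 1}, {"linear": [0, 0, 0], "turn": 0.12, "claw": 1}, {"linear": [0, 0, 0], "turn": 0.12, "claw": 1}, {"linear": [0, 0, 0], "turn": 0.12, "claw": 1}, {"linear": [0, 0, 0], "turn": 0.12, "claw": 1}, {"linear": [0, 0, 0], "turn": 0.06, "claw": 1}, {"linear": [0, 0, 0], "turn": 0, "claw": 1}]}}

```text
t: 78.12
tool_pos: [389.4, 232.4, 86.4]
tool_rot: [2.075, -2.282, -0.065]
force: [0.4, -0.1, -0.6]
opening: -0.0
```

```bash
python3 -c "
from h import *
p=casept(pose,(-145,0,0)); go(p[0],p[1],86,-1.621)
f=arm.grab_frame('scene')
for k in('clasp_bar','lid_handle','pin_head'):
    for p,c in pts(k,f): print(k,np.round(p,1),round(c,2))
"
```

```text
t 78.12 tcp [389.4 232.4  86.4] x [-0.094 -0.995  0.013] z [-0.07  -0.007 -0.998] F [ 0.4 -0.1 -0.6] op -0.0 j [0.27 0.15 1.97 0.01 1.09 1.93]
yaw now -1.6653 turn -0.0443 then linear mm (after-turn axes) [  2.6 -10.9  -0.4]
clasp_bar [419.8 228.4  98.2] 0.43
lid_handle [541.3 226.2 113.9] 0.77
pin_head [642.6 136.   68.6] 0.58
```

Request:
{"op": "servo_tool", "data": {"increments": [{"linear": [0.001, -0.004, -0.0003], "turn": -0.022, "claw": 1}, {"linear": [0.001, -0.004, -0.0003], "turn": -0.022, "claw": 1}, {"linear": [0, -0.004, -0.0003], "turn": 0, "claw": 1}, {"linear": [0, -0.004, -0.0003], "turn": 0, "claw": 1}, {"linear": [0, -0.004, -0.0003], "turn": 0, "claw": 1}, {"linear": [0, -0.004, -0.0003], "turn": 0, "claw": 1}, {"linear": [0, -0.004, -0.0003], "turn": 0, "claw": 1}, {"linear": [0, -0.004, -0.0003], "turn": 0, "claw": 1}]}}

```text
t: 78.98
tool_pos: [408.8, 229.2, 87.4]
tool_rot: [2.122, -2.204, -0.099]
force: [-15.9, -0.5, 19.2]
opening: -0.1
```

```bash
python3 -c "
from h import *
p=casept(pose,(-110,0,0)); go(p[0],p[1],86,-1.621)
f=arm.grab_frame('scene')
for k in('clasp_bar',):
    for p,c in pts(k,f): print(k,np.round(p,1),round(c,2))
"
```

```text
t 78.98 tcp [408.8 229.2  87.4] x [-0.038 -0.999  0.013] z [-0.103 -0.009 -0.995] F [-15.9  -0.5  19.2] op -0.1 j [0.25 0.2  1.91 0.02 1.13 1.85]
yaw now -1.6084 turn 0.0126 then linear mm (after-turn axes) [  0.4 -26.4  -1.3]
clasp_bar [426.2 228.9 100.8] 0.57
```

Request:
{"op": "servo_tool", "data": {"increments": [{"linear": [0, -0.004, -0.003], "turn": 0, "claw": 1}, {"linear": [0, -0.005, -0.003], "turn": 0, "claw": 1}, {"linear": [0, -0.005, -0.003], "turn": 0, "claw": 1}, {"linear": [0, -0.005, -0.003], "turn": 0, "claw": 1}, {"linear": [0, -0.005, -0.002], "turn": 0, "claw": 1}, {"linear": [0, -0.005, -0.002], "turn": 0, "claw": 1}, {"linear": [0, -0.005, -0.001], "turn": 0, "claw": 1}, {"linear": [0, -0.005, -0.001], "turn": 0, "claw": 1}]}}

```text
t: 79.75
tool_pos: [448.5, 227.9, 100.9]
tool_rot: [2.117, -2.197, -0.108]
force: [0.4, 0.5, 0.4]
opening: 0.1
```

```bash
python3 -c "
from h import *
p=casept(pose,(-110,0,0)); go(p[0],p[1],90,-1.621)
f=arm.grab_frame('scene')
for k in('clasp_bar',):
    for p,c in pts(k,f): print(k,np.round(p,1),round(c,2))
"
```

```text
t 79.75 tcp [448.5 227.9 100.9] x [-0.036 -0.999  0.015] z [-0.113 -0.011 -0.994] F [0.4 0.5 0.4] op 0.1 j [0.22 0.26 1.81 0.02 1.19 1.83]
yaw now -1.6071 turn 0.0139 then linear mm (after-turn axes) [ 0.9 12.  12.4]
```

Request:
{"op": "servo_tool", "data": {"increments": [{"linear": [0, 0.005, 0], "turn": 0, "claw": 1}, {"linear": [0, 0.01, 0], "turn": 0, "claw": 1}, {"linear": [0, 0.015, 0], "turn": 0, "claw": 1}, {"linear": [0, 0.015, 0], "turn": 0, "claw": 1}, {"linear": [0, 0.01, -0.01], "turn": 0, "claw": 1}, {"linear": [0, 0, -0.02], "turn": 0, "claw": 1}, {"linear": [0, 0, -0.03], "turn": 0, "claw": 1}, {"linear": [0, 0, -0.03], "turn": 0, "claw": 1}]}}

```text
t: 80.52
tool_pos: [388.6, 229.3, 190.6]
tool_rot: [2.104, -2.183, -0.124]
force: [0.1, 0.4, 0.2]
opening: -0.0
```

Request:
{"op": "servo_tool", "data": {"increments": [{"linear": [0.01, 0, -0.025], "turn": 0, "claw": 1}, {"linear": [0.02, 0, -0.02], "turn": 0, "claw": 1}, {"linear": [0.03, 0, 0], "turn": 0, "claw": 1}, {"linear": [0.03, 0, 0], "turn": 0, "claw": 1}, {"linear": [0.03, 0, 0], "turn": 0, "claw": 1}, {"linear": [0.03, 0, 0], "turn": 0, "claw": 1}, {"linear": [0.02, 0, 0], "turn": 0, "claw": 1}, {"linear": [0.01, 0, 0], "turn": 0, "claw": 1}]}}

```text
t: 81.18
tool_pos: [382.5, 48.5, 246.7]
tool_rot: [2.123, -2.178, -0.114]
force: [-0.6, -0.9, -0.2]
opening: -0.1
```

```bash
python3 -c "
from h import *
st()
print([casept(pose,q).round(1) for q in((100,-78,70),(100,67,70),(-78,0,102),(0,0,113),(100,0,70))])
for n in('scene','top'):
  f=arm.grab_frame(n); save(f,'z_'+n)
  for k in('clasp_bar','lid_handle','lid_hinge','pin_head','pin_tip'):
    for p,c in pts(k,f): print(n,k,np.round(p,1),round(c,2))
a=cv2.imread('pics/z_scene.png')[200:305,150:290]; b=cv2.imread('pics/z_top.png')[140:245,115:255]
cv2.imwrite('pics/z.png',np.hstack([cv2.resize(x,(400,300),interpolation=cv2.INTER_CUBIC) for x in(a,b)]))
"
```

```text
t 81.18 tcp [382.5  48.5 246.7] x [-0.024 -1.     0.018] z [-0.122 -0.015 -0.992] F [-0.6 -0.9 -0.2] op -0.1 j [-0.16 -0.19  1.95 -0.03  1.5   1.44]
[array([641. , 139.1,  70. ]), array([648.2, 283.9,  70. ]), array([467.1, 225.9, 102. ]), array([545., 222., 113.]), array([644.9, 217. ,  70. ])]
scene clasp_bar [469.4 225.9 105.5] 0.6
scene clasp_bar [547.2 223.2   1.6] 0.6
scene lid_handle [541.1 226.  114.4] 0.75
scene lid_hinge [643.6 216.   72.5] 0.96
scene pin_head [643.1 132.1  69.8] 0.53
scene pin_head [543.6 221.8   5. ] 0.38
top lid_hinge [649.7 218.1  71.6] 0.94
top lid_hinge [640.2 164.7  65.3] 0.36
top pin_head [641.  136.3  64.5] 0.51
```

View pics/z.png

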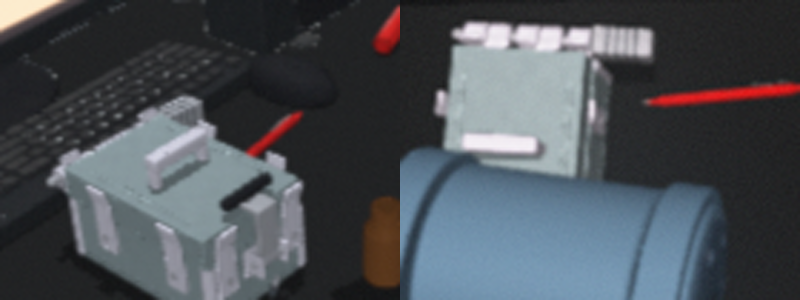

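```bash
python3 -c "
from h import *
f=arm.grab_frame('top')
for n,q in(('back',(100,-103,82)),('face',(100,-53,82)),('kn left end',(100,53,79.5)),('kn right',(100,-53,79.5)),('kn-35',(100,-35,79.5))): print(n,proj(f,casept(pose,q)).round(1))
r=int(round(proj(f,casept(pose,(100,-80,82)))[1])); print(r,f['img'].min(2)[r-2:r+2,130:212].mean(0).astype(int).tolist())
st()
"
```

```text
back [202.1 153.8]
face [181.4 152.7]
kn left end [137.8 150.5]
kn right [181.6 152.9]
kn-35 [174.2 152.5]
153 [35, 35, 47, 86, 124, 146, 162, 178, 188, 193, 196, 197, 195, 196, 200, 206, 226, 232, 232, 231, 232, 230, 213, 177, 164, 181, 211, 223, 223, 224, 225, 224, 209, 200, 220, 230, 231, 231, 231, 231, 218, 188, 160, 167, 202, 225, 229, 230, 230, 227, 213, 175, 160, 193, 202, 199, 183, 162, 174, 186, 172, 168, 189, 175, 164, 184, 173, 148, 172, 195, 196, 192, 164, 102, 53, 40, 37, 38, 36, 37, 38, 37]
t 81.83 tcp [383.8  50.3 246.8] x [-0.022 -1.     0.017] z [-0.122 -0.014 -0.992] F [0.4 0.1 0.6] op -0.1 j [-0.15 -0.18  1.94 -0.03  1.5   1.45]
```

```bash
python3 -c "
from rig import arm
print(arm.job_done())"
```

```text
the job is handed in; nothing more can be done
None
```

The job is handed in after about 82 s of robot time. The three white bottles (blue, red and green caps) stand in the case. The brown, green and purple ones were not meant, and I left them alone. The lid is on with its knuckles between those of the case, the hinge pin is home, and the clasp has snapped shut.

**What went wrong on the way:**
- **Pin:** it was knocked aside during the bottle work. I found it again and picked it up from its new place.
- **Tool tilt:** fast moves gradually tilted the tool. I therefore lowered the lid hinge side first, and it dropped level when released.
- **Clasp:** the first pushes stalled at about 16 N sideways and 19 to 23 N upward. Following the bar's rising path got it over the centre.

**Last checks:**
- **Bottles:** a top view before the lid went on showed all three caps in line in the case. They were not visible after that.
- **Clasp bar:** measured at (469, 226, 105) mm, expected (467, 226, 102).
- **Lid:** the hinge line agreed to about 2 mm in the scene camera and about 5 mm in the top camera. The handle was within about 6 mm.
- **Pin head:** the networks put it 3 to 7 mm short of home. The image edges in the wrist and top views put its end within about 1 to 2 mm of home, and the last push met a solid stop at about 8 N. I trusted the edges and the stop.

The arm was clear of everything when I handed in.

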